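# Gauge a bar in a tapered slot and set the depth stop to it

### The arm

A 6-joint arm with a two-finger parallel gripper is mounted at the origin on a cart in front of the work surface, level with it; the furniture and walls round the work are solid. World frame = base frame: x ahead of the robot, y to its left, z up, the work surface at z = 0. Lengths are in m, angles in rad, forces in N, time in s.
With the tool pointing down it reaches from about 0.35 to 0.875 m from the base axis. Payload 15.5 kg.
Tool frame: the origin (TCP) lies midway between the tips of the shut fingers; the grasp point (between the pads) lies 19 mm behind it; z points along the fingers, y is the line along which they close (so a half turn about z gives the same grasp; the last joint's range is limited). The gripper opens to 85 mm and grips with 20 to 120 N. Pads are 22 mm wide; open, the fingers measure 114 mm over their backs; the gripper's body (76 mm by 85 mm) begins 54 mm behind the grasp point. The pads swing forward as they close: fully open they stand 13 mm farther back than shut.
Start: joints at [1.222, 0.494, 1.345, -0, 1.302, -0.096], TCP at [0.157, 0.605, 0.231] pointing down, gripper open.
Joint ranges: [-2.91, 2.91], [-0.82, 2.16], [0.22, 2.67], [-1.22, 4.37], [0.12, 2.79], [-3.08, 3.08]. Speed limits (rad/s): [1.89, 1.89, 2.57, 3.01, 3.01, 3.01].

### API

Orientations are given as a rotation vector (axis times angle).
In Python, from station import robot, viewer gives the robot as it stands.
- The arm moves only by the tool play_rows, never from a script. Its argument "deltas" is a list of rows, each an object of numbers: "hand": the opening, from -1 (shut) to 1 (fully open), so that 0 is half open; "dx", "dy", "dz": the shift along the tool's x, y, z in cm; "yaw": the turn about the tool's z in degrees. A call has 1 to 5 rows; each row is the pose to reach, as a shift and turn from the pose commanded when the call began, along the tool's axes at that moment; what a row does not reach only later rows make up. A row lasts 1/10 s, in which the tool goes at most 50 mm and 8.59 degrees, less where a joint would pass 70% of its speed; a pose out of reach is approached as far as the arm can. A call with a gripper value outside its range is refused whole. The fingers move at their own pace and stop on an object; the grip force is fixed at half the most. Time passes only in rows, so rows that repeat a pose let the fingers close. It gives the time, the measured TCP pose, the force, the opening and the grip force at its end, in the units of the state.
- robot.observe(): the state, without advancing time (a new reading comes with each control period).
- viewer.capture(name): name is "scene" or "top"; returns the picture (400x640x3 uint8, blue, green, red); there is no depth.
- viewer.camera_params(name): a dict with "fx", "fy", "cx", "cy" (pixels), "pose" (4x4, takes a point from camera to world coordinates). Camera axes: x right, y down, z forward; pixel columns grow to the right and rows downward; lengths in m; the calibration is good to about 2 mm. A picture is of the moment at which its call begins. camera_params takes no time and is no camera call.
- robot.sign_off(): hands the job in; it is judged then, once.
The state is a dict: "clock": time; "q": joint angles; "qd": joint speeds; "joint_efforts": joint torques, N m; "eef_pos": TCP position; "orientation": TCP orientation; "ft_force": force on the tool from outside, world axes, zero at the start; "wrist_torque": the same for the moment, N m; "gripper_width": finger opening in m; "grasp_force": force on a finger pad.
Only numpy, scipy, OpenCV 4.12 (cv2) and the standard library are available. Lean on these libraries where they do the work, as an engineer would, in place of code of your own. Each camera call takes 0.05 s, during which the arm holds its last target. There are 200 camera calls.

### The job

Gauge the width of the loose black bar: lay it flat on the gauge's base plate at the wide mouth of the tapered slot, blunt end first and flat against the straight fence, and slide it along the fence until it wedges and stays stuck when you let go of it; push firmly but do not ram it. Then slide the depth stop up until its tongue just touches the bar's nose, so that its place records the reading, leaving the bar wedged, and leave the other loose pieces alone.

Things in the scene. Friction and masses are not known exactly. Their poses are not given: they have to be found in the camera images.
- gauge: Fixed steel gauge: base plate 84 x 270 x 6 mm (x -38..+46, y -145..+125); origin on the bench, z up. Slot along y, mouth at +y, narrowing to -y. Straight fence 12 mm high on the plate at x -20..0, its face the plane x = 0, y -40..+55; tapered jaw opposite, at +x. Open landing at y +55..+125. Stop guides 9 mm high at x -16..-9 and +17..+24, y -142..-52.
- slot_mouth (a point): Point on the top of the base plate (6 mm above the bench) on the fence's face at its mouth end; axes as the gauge.
- jaw: Tapered jaw, steel bar 16 x 96 x 12 mm on the plate, its place set anew each time by up to 9 mm along and 1.5 mm across the slot; origin on the plate's top, near the fence's face, axes as the gauge. Gap to fence about 15 mm at the jaw's y = 0, 1 mm more per 6 mm toward +y; about 23 mm at its mouth end (y +48), 8 mm at y -44. The bar must not press on it with over 15 N.
- bar: Loose black steel bar, 14.5 to 17 (x, to be gauged) x 83 (y) x 15 mm high, 0.1 kg; origin under its centre. Its +y end (the nose) is blunt with bevelled corners, its -y end filed to a point. Pushed along the slot it wedges over 2 to 3 mm, the resistance growing; a steady push of 8 to 15 N makes it stick fast (under 6 N it may not hold). Flat against the fence, a push square on its end keeps it so.
- bar_nose (a point): Centre of the bar's blunt end face (its +y end), 7.5 mm above its underside; axes as the bar.
- depth_stop (a joint): Slide of the depth stop along the gauge, 0 to 0.075 m; grows as the stop moves toward the gauge's +y, toward the bar's nose; stays where left; about 1.5 N of friction. Pressing it on the nose with more than about 2 N besides may knock the bar loose.
- stop_tip (a point): Front face of the depth stop's tongue, 6 x 9 mm, which lies in the slot's narrow end 4 mm from the fence's face and points to the gauge's +y; axes as the gauge. The gauge reading is taken when this face touches the bar's nose.
- stop_fin (a point): On the depth stop's upright fin, to pinch or push: a plate 22 (x) x 10 mm (y), top 54 mm above the bench, on a carriage block 24 x 28 mm reaching 18.5 mm above the bench. The point is in the fin's middle, 44 mm above the bench, 77 mm behind the stop's tip. Axes as the gauge.
- vee: Bystander: hardened V-block 44 x 48 x 34 mm, origin under its centre.
- drilled: Bystander: flat steel piece with drilled holes, 30 x 78 x 10 mm, origin under its centre.
- hex_bolt: Bystander: hexagon-headed bolt, lying, 20 x 50 x 18 mm, origin under its centre.

How it is judged:
On the way:
1. the bar is wedged in the slot, blunt end first and flat along the fence, and let go of, while the depth stop still stands clear of its nose (contact force between bar and jaw above 1 N and contact force between bar and the fingers below 0.1 N and angle between the y axis of bar and the y axis of gauge, either way round below 0.04 rad and y of bar_nose in the frame of jaw between -0.025 and 0.018 m and y of bar_nose in the frame of stop_tip above 0.006 m), for 0.2 s.
At the end, for the whole second after the job is handed in: The bar lies flat on the base plate, along the fence within 0.04 rad, blunt end in, still wedged (it presses on the jaw with more than 1 N with nobody touching it), at rest, and the depth stop's tongue stands within 2.5 mm of the bar's nose (contact force between bar and jaw above 1 N and angle between the y axis of bar and the y axis of gauge, either way round below 0.04 rad and angle between bar's own z axis and vertical below 0.06 rad and z of bar in the frame of slot_mouth below 0.003 m and y of bar_nose in the frame of jaw between -0.025 and 0.018 m and y of bar_nose in the frame of stop_tip between -0.003 and 0.0025 m and linear speed of bar below 0.01 m/s).
It fails at once if the bar is rammed: it presses on the jaw with more than 15 N (contact force between bar and jaw above 15 N).
It fails at once if a bystander piece is moved by more than 20 mm (distance of any of vee, drilled, hex_bolt from where it was at the start of the episode above 0.02 m).
It also fails if it takes over 72 s, if anything falls off the work surface, if the arm or the gripper's body presses on something with over 40 N, if the wrist force passes 120 N, or if a joint passes its speed limit or range.

## Working session

There is one attempt and no reset: what is moved stays moved. The work goes in short steps, Python scripts to look and compute and a tool call to move; the robot and the scene stay as the last step left them, time stands still between calls to the robot, and variables do not carry over. Pictures are saved under pics/ and viewed, at most 10 in all, crops included, and the job is handed in when it is done.

Besides the shell and the picture viewer there is one more tool, called after "Emit:" as a command line: name --argument value ..., lists and objects as JSON in quotes. play_rows: Moves the arm, as the interface text tells. Its arguments: {"type":"object","properties":{"deltas":{"type":"array"}},"required":["deltas"]}

```bash
mkdir -p pics; ls; python3 - <<'E'
from station import robot, viewer
import cv2, numpy as np
print(robot.observe())
for n in("scene","top"):
    cv2.imwrite(f"pics/{n}0.png",viewer.capture(n)); p=viewer.camera_params(n); print(n,p)
E
```

```text
pics
{'clock': 0.0, 'q': array([ 1.22151316e+00,  4.94222608e-01,  1.34616749e+00,  3.68255668e-05,
        1.30251063e+00, -9.54983359e-02]), 'qd': array([ 0.00032858, -0.00023518, -0.0001424 ,  0.00117507,  0.00022973,
       -0.00060666]), 'joint_efforts': array([ 2.14009415e-03, -8.82168245e+01, -3.83883405e+01,  1.83570603e-05,
        1.01215331e-02, -6.17880019e-06]), 'eef_pos': array([0.1567709 , 0.60462299, 0.23066343]), 'orientation': array([-3.97549599e-01, -3.11601100e+00,  1.99159765e-03]), 'ft_force': array([-0.264425  , -0.29854582,  0.90497827]), 'wrist_torque': array([-0.02673184, -0.03019958,  0.01710441]), 'grasp_force': 0.0, 'gripper_width': 0.08545526401078174}
scene {'fx': 393.0595927004817, 'fy': 393.0595927004817, 'cx': 318.0658210833651, 'cy': 195.98442821387638, 'pose': array([[ 0.80637913, -0.33013495,  0.4906767 ,  0.11595293],
       [-0.59134325, -0.43871441,  0.67664084, -0.54395194],
       [-0.00811585, -0.8357874 , -0.54899322,  0.55407968],
       [ 0.        ,  0.        ,  0.        ,  1.        ]])}
top {'fx': 490.07554648257127, 'fy': 490.07554648257127, 'cx': 318.4819902492207, 'cy': 200.484815045235, 'pose': array([[ 0.01249787, -0.99167788,  0.1281358 ,  0.4471091 ],
       [-0.99984983, -0.01085541,  0.01350848,  0.06333493],
       [-0.01200509, -0.12828539, -0.99166463,  1.14238667],
       [ 0.        ,  0.        ,  0.        ,  1.        ]])}
```

View pics/scene0.png

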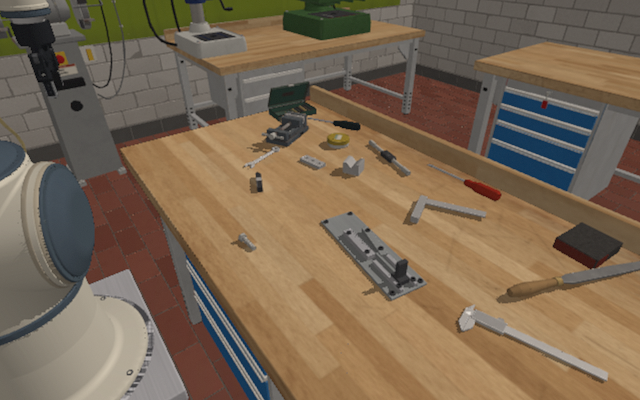

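View pics/top0.png

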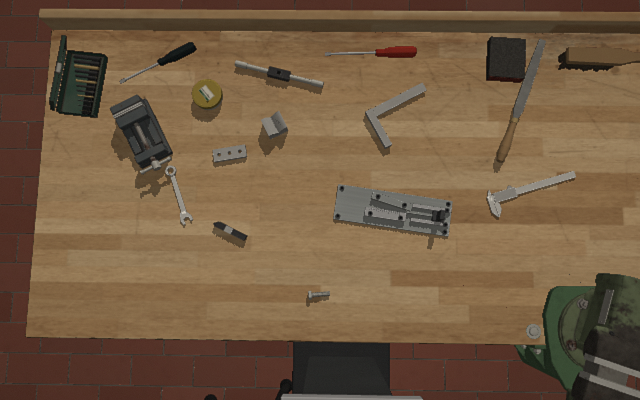

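The top view shows the gauge from (335,203) to (450,220), with its mouth to the left and the fin at about (440,214). The black bar is at (229,232), the bolt at (318,296), the drilled piece at (230,154) and the V-block at (274,126). I'll enlarge the bar and gauge.

```bash
cat > h.py <<'E'
import numpy as np, cv2
from station import robot, viewer
def ray(n,u,v,z):
    p=viewer.camera_params(n); T=p["pose"]
    d=T[:3,:3]@np.array([(u-p["cx"])/p["fx"],(v-p["cy"])/p["fy"],1.]); o=T[:3,3]
    return o+d*(z-o[2])/d[2]
def proj(n,P):
    p=viewer.camera_params(n); T=p["pose"]; c=T[:3,:3].T@(np.asarray(P)-T[:3,3])
    return np.array([p["fx"]*c[0]/c[2]+p["cx"],p["fy"]*c[1]/c[2]+p["cy"]])
E
python3 - <<'E'
from h import *
t=cv2.imread("pics/top0.png")
a=cv2.resize(t[170:250,325:465],None,fx=5.7,fy=5.7,interpolation=cv2.INTER_CUBIC)[:, :798]
b=cv2.resize(t[212:252,205:255],None,fx=3.3,fy=3.3,interpolation=cv2.INTER_CUBIC)
c=np.zeros((600,800,3),np.uint8); c[:a.shape[0],:a.shape[1]]=a; c[460:460+b.shape[0],:b.shape[1]]=b
s=cv2.imread("pics/scene0.png")[165:200,240:280]; s=cv2.resize(s,None,fx=3.9,fy=3.9,interpolation=cv2.INTER_CUBIC)
c[460:460+s.shape[0],300:300+s.shape[1]]=s
cv2.imwrite("pics/c1.png",c)
g=cv2.cvtColor(t,cv2.COLOR_BGR2HSV)
m=((g[...,1]<60)&(g[...,2]>60)).astype(np.uint8)*0
roi=np.zeros(t.shape[:2],np.uint8); roi[175:245,325:460]=1
m=((g[...,1]<50)).astype(np.uint8)*roi
cs,_=cv2.findContours(m,0,2); k=max(cs,key=cv2.contourArea); r=cv2.minAreaRect(k)
print("gauge",r); 
for p in cv2.boxPoints(r): print(p,ray("top",*p,0.006))
roi[:]=0; roi[212:252,205:255]=1
m=((g[...,2]<75)).astype(np.uint8)*roi
cs,_=cv2.findContours(m,0,2); k=max(cs,key=cv2.contourArea); r=cv2.minAreaRect(k); print("bar",r)
for p in cv2.boxPoints(r): print(p,ray("top",*p,0.015))
E
```

```text
gauge ((392.87164306640625, 209.85574340820312), (116.4967041015625, 35.75004959106445), 8.530765533447266)
[332.61615 218.89243] [0.55113203 0.04539622 0.006     ]
[337.9193 183.5379] [0.63455843 0.03368333 0.006     ]
[453.12714 200.81906] [ 0.59659424 -0.23496722  0.006     ]
[447.82397 236.17358] [ 0.51412309 -0.22089882  0.006     ]
bar ((238.50003051757812, 234.50003051757812), (15.652474403381348, 5.81377649307251), 26.56505012512207)
[230.20003 233.60004] [0.51360579 0.28119219 0.015     ]
[232.80003 228.40002] [0.52566727 0.275607   0.015     ]
[246.80003 235.40002] [0.50991487 0.24273792 0.015     ]
[244.20003 240.60004] [0.49790005 0.2483536  0.015     ]
```

View pics/c1.png

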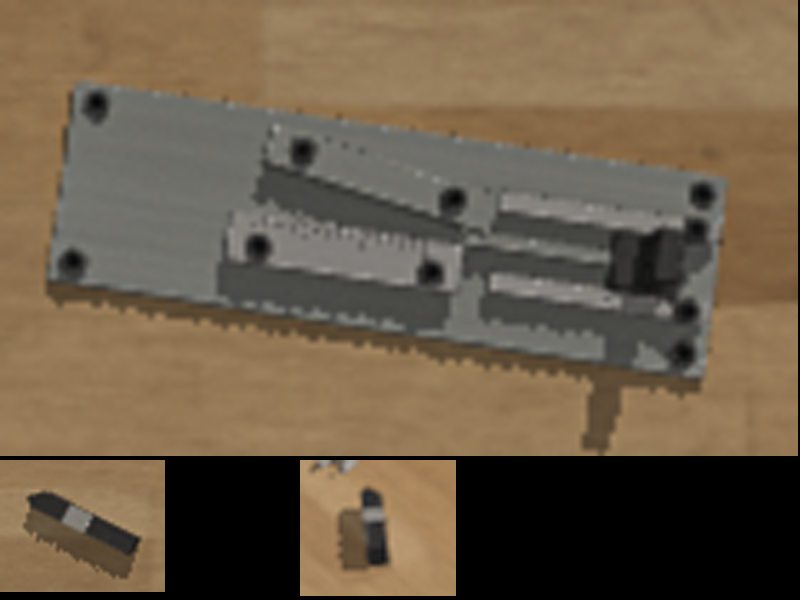

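The crop shows the bar's point at upper left, about (213.5,223), and its blunt end at about (246,238). On the gauge, the fence is the lower bar, the jaw the upper one, and the mouth is to the left.

```bash
cat >> h.py <<'E'
GY=np.array([.0374,.2674,0]);GY/=np.linalg.norm(GY);GX=np.array([GY[1],-GY[0],0])
GO=np.array([.5741,-.0942,0])-4e-3*GX+10e-3*GY
def toG(P): d=np.asarray(P)-GO; return np.array([d@GX,d@GY,d[2]])
def fromG(x,y,z=0): return GO+x*GX+y*GY+np.array([0,0,z])
def tool(P,ang=None):
    """cm shift in tool axes to reach P; yaw (deg) so tool y has world angle ang"""
    from scipy.spatial.transform import Rotation as R
    s=robot.observe(); M=R.from_rotvec(s["orientation"]).as_matrix()
    a=np.degrees(np.arctan2(M[1,1],M[0,1])); 
    print("cm",np.round(100*M.T@(np.asarray(P)-s["eef_pos"]),2),"yang",round(a,2), "yaw",None if ang is None else round(a-ang,2))
def st():
    s=robot.observe(); print("t",s["clock"],"G",np.round(1000*toG(s["eef_pos"]),2),"f_G",np.round([s["ft_force"]@GX,s["ft_force"]@GY,s["ft_force"][2]],2),"w",s["gripper_width"],"q6",s["q"][5])
E
python3 - <<'E'
from h import *
a=ray("top",213.5,223.2,.015);b=ray("top",246,238,.015)
d=b-a;L=np.linalg.norm(d);d/=L
print(a,b,"len",L,"ang",np.degrees(np.arctan2(d[1],d[0])))
c=(a+b)/2;g=c-.015*d
print(c,g); ang=np.degrees(np.arctan2(d[1],d[0]))
g[2]=.12;tool(g,ang-90+360)
print("origin",GO,"mouth px",proj("top",fromG(0,.055,.018)),proj("top",fromG(0,-.04,.018)))
E
```

```text
[0.53717631 0.32074187 0.015     ] [0.5039173  0.24439504 0.015     ] len 0.08327665315888254 ang -113.53940774149599
[0.52054681 0.28256846 0.015     ] [0.5265375  0.29632024 0.015     ]
cm [-43.53 -20.55  11.09] yang 75.46 yaw -81.0
origin [ 0.57152373 -0.08374233  0.        ] mouth px [365.18102683 206.68872583] [406.11206573 212.81980233]
```

Emit:
play_rows --deltas '[{"dx": -4.2, "dy": -2, "dz": 0.6, "hand": 1}, {"dx": -8.4, "dy": -4, "dz": 1.2, "hand": 1}, {"dx": -12.6, "dy": -6, "dz": 1.8, "hand": 1}, {"dx": -16.8, "dy": -8, "dz": 2.4, "hand": 1}, {"dx": -21, "dy": -10, "dz": 3, "hand": 1}]'

```text
schema error: expected keys hand, dx, dy, dz, yaw
```

Emit:
play_rows --deltas '[{"dx": -4.2, "dy": -2, "dz": 0.6, "hand": 1}, {"dx": -8.4, "dy": -4, "dz": 1.2, "hand": 1}, {"dx": -12.6, "dy": -6, "dz": 1.8, "hand": 1}, {"dx": -16.8, "dy": -8, "dz": 2.4, "hand": 1}, {"dx": -21, "dy": -10, "dz": 3, "hand": 1}]'

```text
schema error: expected keys hand, dx, dy, dz, yaw
```

Emit:
play_rows --deltas '[{"yaw": -8, "hand": 1}, {"yaw": -16, "hand": 1}, {"yaw": -24, "hand": 1}, {"yaw": -32, "hand": 1}, {"yaw": -40, "hand": 1}]'

```text
schema error: expected keys hand, dx, dy, dz, yaw
```

Emit:
play_rows --deltas '[{"yaw": -8, "hand": 1}, {"yaw": -16, "hand": 1}, {"yaw": -24, "hand": 1}, {"yaw": -32, "hand": 1}, {"yaw": -41, "hand": 1}]'

```text
schema error: expected keys hand, dx, dy, dz, yaw
```

```bash
python3 - <<'E'
from h import *
st(); tool([.5265,.2963,.012],156.46)
E
```

```text
t 0.1 G [-506.07  624.32  230.74] f_G [ 0.    0.24 -0.46] w 0.08537729384339673 q6 -0.09549974930003109
cm [-43.53 -20.54  21.89] yang 75.46 yaw -81.0
```

All five keys are required in each row.

Emit:
play_rows --deltas '[{"dx": -4.2, "dy": -2, "dz": 0.6, "yaw": 0, "hand": 1}, {"dx": -8.4, "dy": -4, "dz": 1.2, "yaw": 0, "hand": 1}, {"dx": -12.6, "dy": -6, "dz": 1.8, "yaw": 0, "hand": 1}, {"dx": -16.8, "dy": -8, "dz": 2.4, "yaw": 0, "hand": 1}, {"dx": -21, "dy": -10, "dz": 3, "yaw": 0, "hand": 1}]'

```text
clock: 0.6
eef_pos: [0.3361, 0.454, 0.2009]
orientation: [-0.397, -3.116, 0.0]
ft_force: [0.4, 0.5, 0.1]
gripper_width: 0.0852
grasp_force: 0.0
```

Emit:
play_rows --deltas '[{"dx": -4.2, "dy": -2, "dz": 0.6, "yaw": 0, "hand": 1}, {"dx": -8.4, "dy": -4, "dz": 1.2, "yaw": 0, "hand": 1}, {"dx": -12.6, "dy": -6, "dz": 1.8, "yaw": 0, "hand": 1}, {"dx": -16.8, "dy": -8, "dz": 2.4, "yaw": 0, "hand": 1}, {"dx": -21, "dy": -10, "dz": 3, "yaw": 0, "hand": 1}]'

```text
clock: 1.1
eef_pos: [0.5144, 0.3043, 0.1708]
orientation: [-0.398, -3.116, 0.0]
ft_force: [0.1, 0.5, 0.9]
gripper_width: 0.0854
grasp_force: 0.0
```

Emit:
play_rows --deltas '[{"dx": 0, "dy": 0, "dz": 0, "yaw": -8, "hand": 1}, {"dx": 0, "dy": 0, "dz": 0, "yaw": -16, "hand": 1}, {"dx": 0, "dy": 0, "dz": 0, "yaw": -24, "hand": 1}, {"dx": 0, "dy": 0, "dz": 0, "yaw": -32, "hand": 1}, {"dx": 0, "dy": 0, "dz": 0, "yaw": -40, "hand": 1}]'

```text
clock: 1.6
eef_pos: [0.5131, 0.3058, 0.171]
orientation: [0.701, -3.062, 0.0]
ft_force: [-1.2, -0.0, -0.3]
gripper_width: 0.0852
grasp_force: 0.0
```

Emit:
play_rows --deltas '[{"dx": 0, "dy": 0, "dz": 0, "yaw": -8, "hand": 1}, {"dx": 0, "dy": 0, "dz": 0, "yaw": -16, "hand": 1}, {"dx": 0, "dy": 0, "dz": 0, "yaw": -24, "hand": 1}, {"dx": 0, "dy": 0, "dz": 0, "yaw": -32, "hand": 1}, {"dx": 0, "dy": 0, "dz": 0, "yaw": -40, "hand": 1}]'

```text
clock: 2.1
eef_pos: [0.513, 0.3059, 0.171]
orientation: [1.706, -2.637, -0.0]
ft_force: [-0.2, 0.1, 1.1]
gripper_width: 0.0854
grasp_force: 0.0
```

```bash
python3 - <<'E'
from h import *
st(); tool([.5265,.2963,.012],156.46)
E
```

```text
t 2.1 G [-111.88  377.74  170.99] f_G [-0.25  0.09  1.05] w 0.08544112683986872 q6 -2.2814395137819785
cm [ 0.31 -1.63 15.9 ] yang 155.79 yaw -0.67
```

Joint 6 would end up near its limit, so I'll use the half-turn equivalent grasp.

Emit:
play_rows --deltas '[{"dx": 0, "dy": 0, "dz": 0, "yaw": 8.5, "hand": 1}, {"dx": 0, "dy": 0, "dz": 0, "yaw": 17, "hand": 1}, {"dx": 0, "dy": 0, "dz": 0, "yaw": 25.5, "hand": 1}, {"dx": 0, "dy": 0, "dz": 0, "yaw": 34, "hand": 1}, {"dx": 0, "dy": 0, "dz": 0, "yaw": 42.5, "hand": 1}]'

```text
clock: 2.6
eef_pos: [0.5131, 0.3059, 0.171]
orientation: [0.616, -3.08, 0.0]
ft_force: [-0.5, -0.7, -0.5]
gripper_width: 0.0853
grasp_force: 0.0
```

Emit:
play_rows --deltas '[{"dx": 0, "dy": 0, "dz": 0, "yaw": 8.5, "hand": 1}, {"dx": 0, "dy": 0, "dz": 0, "yaw": 17, "hand": 1}, {"dx": 0, "dy": 0, "dz": 0, "yaw": 25.5, "hand": 1}, {"dx": 0, "dy": 0, "dz": 0, "yaw": 34, "hand": 1}, {"dx": 0, "dy": 0, "dz": 0, "yaw": 42.5, "hand": 1}]'

```text
clock: 3.1
eef_pos: [0.5131, 0.3058, 0.1709]
orientation: [-0.543, -3.094, 0.001]
ft_force: [0.4, 0.9, -0.3]
gripper_width: 0.0855
grasp_force: 0.0
```

Emit:
play_rows --deltas '[{"dx": 0, "dy": 0, "dz": 0, "yaw": 8.5, "hand": 1}, {"dx": 0, "dy": 0, "dz": 0, "yaw": 17, "hand": 1}, {"dx": 0, "dy": 0, "dz": 0, "yaw": 25.5, "hand": 1}, {"dx": 0, "dy": 0, "dz": 0, "yaw": 34, "hand": 1}, {"dx": 0, "dy": 0, "dz": 0, "yaw": 42.5, "hand": 1}]'

```text
clock: 3.6
eef_pos: [0.5131, 0.3059, 0.171]
orientation: [-1.627, -2.687, 0.001]
ft_force: [-0.4, 0.4, 0.6]
gripper_width: 0.0849
grasp_force: 0.0
```

Emit:
play_rows --deltas '[{"dx": 0, "dy": 0, "dz": 0, "yaw": 8.5, "hand": 1}, {"dx": 0, "dy": 0, "dz": 0, "yaw": 17, "hand": 1}, {"dx": 0, "dy": 0, "dz": 0, "yaw": 25.5, "hand": 1}, {"dx": 0, "dy": 0, "dz": 0, "yaw": 34, "hand": 1}, {"dx": 0, "dy": 0, "dz": 0, "yaw": 42.5, "hand": 1}]'

```text
clock: 4.1
eef_pos: [0.513, 0.3058, 0.171]
orientation: [-2.49, -1.915, 0.001]
ft_force: [0.6, -0.4, 0.1]
gripper_width: 0.0855
grasp_force: 0.0
```

Emit:
play_rows --deltas '[{"dx": 0, "dy": 0, "dz": 0, "yaw": 8.5, "hand": 1}, {"dx": 0, "dy": 0, "dz": 0, "yaw": 8.5, "hand": 1}, {"dx": 0, "dy": 0, "dz": 0, "yaw": 8.5, "hand": 1}]'

```text
clock: 4.4
eef_pos: [0.5132, 0.3059, 0.1711]
orientation: [-2.616, -1.739, 0.001]
ft_force: [-0.5, -0.3, -0.8]
gripper_width: 0.0851
grasp_force: 0.0
```

```bash
python3 - <<'E'
from h import *
st(); tool([.5265,.2963,.012],-23.54)
E
```

```text
t 4.4 G [-111.76  377.79  171.12] f_G [-0.43 -0.33 -0.78] w 0.08508351498322089 q6 0.8350407693776125
cm [-0.36  1.6  15.91] yang -22.77 yaw 0.77
```

Emit:
play_rows --deltas '[{"dx": -0.3, "dy": 1.6, "dz": 4, "yaw": 0.8, "hand": 0.2}, {"dx": -0.3, "dy": 1.6, "dz": 8, "yaw": 0.8, "hand": 0.2}, {"dx": -0.3, "dy": 1.6, "dz": 12, "yaw": 0.8, "hand": 0.2}, {"dx": -0.3, "dy": 1.6, "dz": 15, "yaw": 0.8, "hand": 0.2}, {"dx": -0.3, "dy": 1.6, "dz": 16.4, "yaw": 0.8, "hand": 0.2}]'

```text
clock: 4.9
eef_pos: [0.5255, 0.2963, 0.0047]
orientation: [-2.629, -1.719, 0.006]
ft_force: [0.8, 0.4, 1.2]
gripper_width: 0.0514
grasp_force: 0.0
```

Emit:
play_rows --deltas '[{"dx": 0, "dy": 0, "dz": 0, "yaw": 0, "hand": -1}, {"dx": 0, "dy": 0, "dz": 0, "yaw": 0, "hand": -1}, {"dx": 0, "dy": 0, "dz": 0, "yaw": 0, "hand": -1}, {"dx": 0, "dy": 0, "dz": 0, "yaw": 0, "hand": -1}, {"dx": 0, "dy": 0, "dz": 0, "yaw": 0, "hand": -1}]'

```text
clock: 5.4
eef_pos: [0.5278, 0.2974, 0.009]
orientation: [2.632, 1.715, 0.004]
ft_force: [-1.2, -0.1, 9.5]
gripper_width: 0.0129
grasp_force: 59.5
```

Emit:
play_rows --deltas '[{"dx": 0, "dy": 0, "dz": 0, "yaw": 0, "hand": -1}, {"dx": 0, "dy": 0, "dz": 0, "yaw": 0, "hand": -1}, {"dx": 0, "dy": 0, "dz": 0, "yaw": 0, "hand": -1}, {"dx": 0, "dy": 0, "dz": 0, "yaw": 0, "hand": -1}, {"dx": 0, "dy": 0, "dz": 0, "yaw": 0, "hand": -1}]'

```text
clock: 5.9
eef_pos: [0.5278, 0.2974, 0.009]
orientation: [2.632, 1.715, 0.004]
ft_force: [-0.6, 0.2, 9.6]
gripper_width: 0.0127
grasp_force: 59.5
```

```bash
python3 - <<'E'
from h import *
st(); tool([.5265,.2963,.012],-23.54)
E
```

```text
t 5.9 G [-96.09 371.37   8.97] f_G [-0.66  0.1   9.64] w 0.012651930522956182 q6 0.8302323605274882
cm [-0.15 -0.08 -0.3 ] yang -23.82 yaw -0.28
```

Emit:
play_rows --deltas '[{"dx": 0, "dy": 0, "dz": -2, "yaw": 0, "hand": -1}, {"dx": 0, "dy": 0, "dz": -6, "yaw": 0, "hand": -1}, {"dx": 0, "dy": 0, "dz": -6, "yaw": 0, "hand": -1}]'

```text
clock: 6.2
eef_pos: [0.5294, 0.2981, 0.0724]
orientation: [2.631, 1.715, 0.012]
ft_force: [0.4, -0.5, -1.3]
gripper_width: 0.0127
grasp_force: 58.5
```

```bash
python3 - <<'E'
from h import *
st()
s=robot.observe();t=viewer.capture("top");c=viewer.capture("scene")
cv2.imwrite("pics/top1.png",t);cv2.imwrite("pics/scene1.png",c)
o=np.zeros((600,800,3),np.uint8)
for i,(n,im) in enumerate((("top",t),("scene",c))):
    u,v=proj(n,s["eef_pos"]).astype(int); print(n,u,v,"origin",u-33,v-50)
    k=im[v-50:v+50,u-33:u+33]; k=cv2.resize(k,None,fx=6,fy=6,interpolation=cv2.INTER_CUBIC); o[:600,i*400:i*400+396]=k
cv2.imwrite("pics/c2.png",o)
E
```

```text
t 6.2 G [-94.63 372.36  72.41] f_G [ 0.49 -0.43 -1.33] w 0.01266477801900792 q6 0.8302745524313306
top 217 224 origin 184 174
scene 257 156 origin 224 106
```

View pics/c2.png

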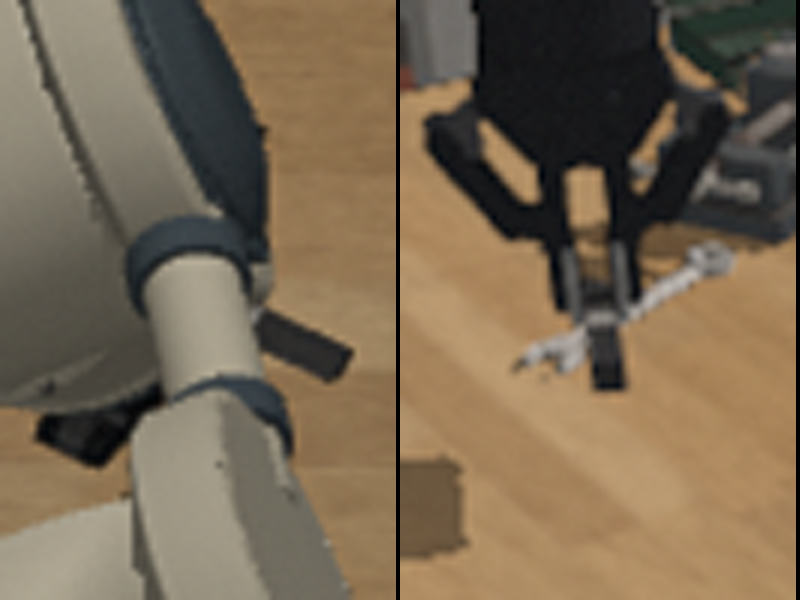

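The bar is held level with its nose visible at top-view pixel (241,235); in the scene view the pads sit near its light stripe. I'll compute how far the nose lies from the TCP.

```bash
python3 - <<'E'
from h import *
from scipy.spatial.transform import Rotation as R
s=robot.observe();M=R.from_rotvec(s["orientation"]).as_matrix()
print(np.round(M,3))
P=s["eef_pos"]
for z in (.060,.070,.078,.085):
    a=ray("top",184+353/6,174+352/6,z);b=ray("top",184+330/6,174+381/6,z)
    print(z,"w",np.linalg.norm(a-b),"tool mm",np.round(1000*M.T@((a+b)/2-P),1))
# two-view nose corners: scene bottom corners crop (592,390),(627,387) lower ; upper nose edge approx (590,358),(622,352)
for (u,v) in ((592,360),(622,355),(594,390),(627,387)):
    x=224+(u-400)/6;y=106+v/6
    for d in (.05,.06,.07):
        # intersect with plane at tool -/+x distance
        p=viewer.camera_params("scene");T=p["pose"];r=T[:3,:3]@np.array([(x-p["cx"])/p["fx"],(y-p["cy"])/p["fy"],1]);o=T[:3,3]
        n=M[:,0]; sgn=np.sign(n@np.array([-.4,-.917,0]))
        t=(sgn*d-n@(o-P))/(n@r); print(u,v,d,np.round(1000*M.T@(o+t*r-P),1))
E
```

```text
[[ 0.404  0.915  0.003]
 [ 0.915 -0.404  0.001]
 [ 0.002  0.002 -1.   ]]
0.06 w 0.013505859981537464 tool mm [-52.4   1.7   8.8]
0.07 w 0.013381081468184031 tool mm [-54.2   1.9  -1.2]
0.078 w 0.01328125865750132 tool mm [-55.6   2.   -9.3]
0.085 w 0.013193913698153962 tool mm [-56.9   2.2 -16.3]
592 360 0.05 [-50.   -6.1  -4.7]
592 360 0.06 [-60.   -6.4 -10.2]
592 360 0.07 [-70.   -6.8 -15.6]
622 355 0.05 [-50.    6.6  -5.5]
622 355 0.06 [-60.    6.1 -10.9]
622 355 0.07 [-70.    5.6 -16.4]
594 390 0.05 [-50.   -6.6   9.7]
594 390 0.06 [-60.   -7.    4.1]
594 390 0.07 [-70.   -7.3  -1.5]
627 387 0.05 [-50.    7.3  10.1]
627 387 0.06 [-60.    6.8   4.5]
627 387 0.07 [-70.    6.3  -1.1]
```

```bash
python3 - <<'E'
from h import *
for u,v in ((262,165),(465,226),(268,128)): print(1000*toG(ray("top",325+u/5.7,170+v/5.7,.018)))
# stop: fin top, tongue tip
for u,v,z in ((640,262,.054),(465,238,.014)): print(1000*toG(ray("top",325+u/5.7,170+v/5.7,z)))
tool(fromG(.0097,.118,.06),-7.96)
E
```

```text
[19.83734674 44.29534987 18.        ]
[  7.44076919 -40.11968075  18.        ]
[35.21976823 43.97021808 18.        ]
[  -1.21903429 -103.90203619   54.        ]
[  3.12551842 -41.34605035  14.        ]
cm [-21.46  17.12   0.87] yang -23.83 yaw -15.87
```

Emit:
play_rows --deltas '[{"dx": -3.6, "dy": 2.9, "dz": 0, "yaw": -4, "hand": -1}, {"dx": -7.2, "dy": 5.7, "dz": 0, "yaw": -8, "hand": -1}, {"dx": -10.8, "dy": 8.6, "dz": 0, "yaw": -12, "hand": -1}, {"dx": -14.4, "dy": 11.4, "dz": 0, "yaw": -15.9, "hand": -1}, {"dx": -18, "dy": 14.3, "dz": 0, "yaw": -15.9, "hand": -1}]'

```text
clock: 6.8
eef_pos: [0.5844, 0.0727, 0.0666]
orientation: [-2.366, -2.065, 0.001]
ft_force: [1.0, -0.5, -0.3]
gripper_width: 0.0127
grasp_force: 58.5
```

Emit:
play_rows --deltas '[{"dx": 0, "dy": 0, "dz": 0, "yaw": 0, "hand": -1}, {"dx": 0, "dy": 0, "dz": 0, "yaw": 0, "hand": -1}]'

```text
clock: 7.0
eef_pos: [0.5845, 0.0734, 0.0666]
orientation: [-2.372, -2.059, 0.001]
ft_force: [-1.1, -0.0, -0.7]
gripper_width: 0.0128
grasp_force: 58.6
```

```bash
python3 - <<'E'
from h import *
st();tool(fromG(.010,.118,.022),-7.96)
E
```

```text
t 7.0 G [ -8.87 157.41  66.61] f_G [-1.05 -0.18 -0.65] w 0.012751796648474985 q6 0.16422924907350733
cm [-3.94  1.9   4.46] yang -8.07 yaw -0.11
```

Emit:
play_rows --deltas '[{"dx": -2, "dy": 1, "dz": 0, "yaw": -0.1, "hand": -1}, {"dx": -3.9, "dy": 1.9, "dz": 0, "yaw": -0.1, "hand": -1}, {"dx": -3.9, "dy": 1.9, "dz": 2.5, "yaw": -0.1, "hand": -1}, {"dx": -3.9, "dy": 1.9, "dz": 4.4, "yaw": -0.1, "hand": -1}, {"dx": -3.9, "dy": 1.9, "dz": 4.4, "yaw": -0.1, "hand": -1}]'

```text
clock: 7.5
eef_pos: [0.5962, 0.0344, 0.0209]
orientation: [-2.364, -2.064, 0.005]
ft_force: [-0.5, 0.1, -0.7]
gripper_width: 0.0127
grasp_force: 58.5
```

```bash
python3 - <<'E'
from h import *
st();t=viewer.capture("top");c=viewer.capture("scene");tool(fromG(.010,.118,.015),-7.96)
cv2.imwrite("pics/top2.png",t);cv2.imwrite("pics/scene2.png",c)
o=np.zeros((600,800,3),np.uint8)
for i,(n,im) in enumerate((("top",t),("scene",c))):
    u,v=proj(n,fromG(0,.055,.02)).astype(int); print(n,"origin",u-40,v-30)
    k=cv2.resize(im[v-30:v+30,u-40:u+40],None,fx=5,fy=5,interpolation=cv2.INTER_CUBIC); o[i*300:i*300+300,:400]=k
cv2.imwrite("pics/c3.png",o[:,:400])
E
```

```text
t 7.5 G [  8.11 120.41  20.88] f_G [-0.54  0.06 -0.73] w 0.012674247262677985 q6 0.09317181993900098
cm [-0.24  0.03  0.82] yang -7.77 yaw 0.19
top origin 325 176
scene origin 311 196
```

View pics/c3.png

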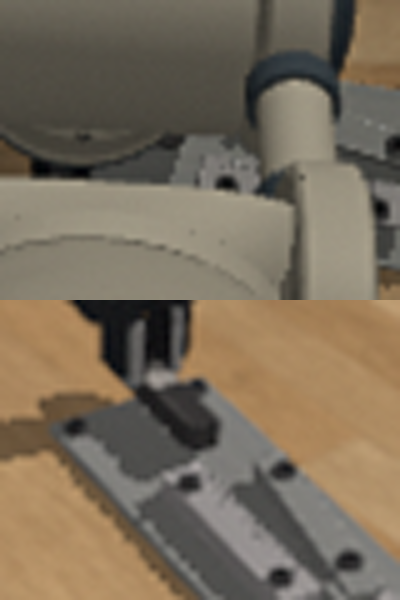

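```bash
python3 - <<'E'
from h import *
st()
for u,v in ((190,448),(216,438),(182,420),(218,416)):
  for z in (.010,.0265): print(u,v,z,np.round(1000*toG(ray("scene",311+u/5,196+(v-300)/5,z)),1))
print("fence corner crop",(proj("scene",fromG(0,.055,.018))-[311,196])*5+[0,300],(proj("scene",fromG(-.02,.055,.018))-[311,196])*5+[0,300])
E
```

```text
t 7.6 G [  9.68 120.42  23.2 ] f_G [ 0.1  -0.12  0.07] w 0.012525019922363764 q6 0.09299063919933959
190 448 0.01 [ 4.6 71.4 10. ]
190 448 0.0265 [-7.2 53.5 26.5]
216 438 0.01 [18.9 72.  10. ]
216 438 0.0265 [ 6.6 54.1 26.5]
182 420 0.01 [12.6 91.1 10. ]
182 420 0.0265 [ 0.5 72.6 26.5]
218 416 0.01 [28.8 85.6 10. ]
218 416 0.0265 [16.2 67.3 26.5]
fence corner crop [201.40528519 456.58055473] [162.76582508 470.14391983]
```

Emit:
play_rows --deltas '[{"dx": 0, "dy": 0, "dz": 0.3, "yaw": 0.2, "hand": -1}, {"dx": 0, "dy": 0, "dz": 0.6, "yaw": 0.2, "hand": -1}, {"dx": 0, "dy": 0, "dz": 0.6, "yaw": 0.2, "hand": -1}]'

```text
clock: 7.9
eef_pos: [0.5983, 0.0334, 0.0174]
orientation: [2.371, 2.06, 0.0]
ft_force: [0.3, -0.1, -1.4]
gripper_width: 0.0132
grasp_force: 58.5
```

Emit:
play_rows --deltas '[{"dx": 0, "dy": 0, "dz": 0.1, "yaw": 0, "hand": -1}, {"dx": 0, "dy": 0, "dz": 0.1, "yaw": 0, "hand": -1}]'

```text
clock: 8.1
eef_pos: [0.5983, 0.0332, 0.0164]
orientation: [2.372, 2.06, 0.0]
ft_force: [0.1, 0.3, -0.6]
gripper_width: 0.0129
grasp_force: 58.5
```

Emit:
play_rows --deltas '[{"dx": 0, "dy": 0, "dz": 0.1, "yaw": 0, "hand": -1}, {"dx": 0, "dy": 0, "dz": 0.1, "yaw": 0, "hand": -1}]'

```text
clock: 8.3
eef_pos: [0.5983, 0.0332, 0.0152]
orientation: [-2.372, -2.06, 0.0]
ft_force: [-0.0, 0.1, -0.8]
gripper_width: 0.0126
grasp_force: 58.5
```

```bash
python3 - <<'E'
from h import *
st();tool(fromG(.010,.09,.015),-7.96)
E
```

```text
t 8.3 G [ 10.27 119.53  15.22] f_G [-0.05  0.12 -0.76] w 0.012630123965212911 q6 0.09621311996852283
cm [-2.95 -0.02  0.02] yang -8.04 yaw -0.08
```

Emit:
play_rows --deltas '[{"dx": 0, "dy": 0, "dz": 0.1, "yaw": 0, "hand": -1}, {"dx": 0, "dy": 0, "dz": 0.1, "yaw": 0, "hand": -1}]'

```text
clock: 8.5
eef_pos: [0.5984, 0.0332, 0.0149]
orientation: [2.371, 2.06, 0.0]
ft_force: [-3.9, -0.4, 12.6]
gripper_width: 0.0129
grasp_force: 60.1
```

Emit:
play_rows --deltas '[{"dx": 0, "dy": 0, "dz": 0.1, "yaw": 0, "hand": -1}, {"dx": 0, "dy": 0, "dz": 0.1, "yaw": 0, "hand": -1}]'

```text
clock: 8.7
eef_pos: [0.5984, 0.0332, 0.0148]
orientation: [2.371, 2.06, 0.001]
ft_force: [-8.6, 0.1, 29.2]
gripper_width: 0.0123
grasp_force: 62.1
```

Emit:
play_rows --deltas '[{"dx": 0, "dy": 0, "dz": 0.1, "yaw": 0, "hand": -1}, {"dx": 0, "dy": 0, "dz": 0.1, "yaw": 0, "hand": -1}]'

```text
clock: 8.9
eef_pos: [0.5985, 0.0333, 0.0147]
orientation: [2.371, 2.06, 0.002]
ft_force: [-12.0, 0.5, 46.2]
gripper_width: 0.0124
grasp_force: 64.0
```

Contact came at TCP z = 15 mm as expected. I'll back off and slide in.

Emit:
play_rows --deltas '[{"dx": 0, "dy": 0, "dz": -0.3, "yaw": -0.1, "hand": -1}, {"dx": 0, "dy": 0, "dz": -0.3, "yaw": -0.1, "hand": -1}]'

```text
clock: 9.1
eef_pos: [0.5986, 0.0332, 0.0158]
orientation: [2.369, 2.062, 0.001]
ft_force: [-0.6, 0.5, -0.5]
gripper_width: 0.0126
grasp_force: 58.5
```

Emit:
play_rows --deltas '[{"dx": -0.5, "dy": 0, "dz": 0, "yaw": 0, "hand": -1}, {"dx": -1, "dy": 0, "dz": 0, "yaw": 0, "hand": -1}, {"dx": -1, "dy": 0, "dz": 0, "yaw": 0, "hand": -1}]'

```text
clock: 9.4
eef_pos: [0.5968, 0.0225, 0.015]
orientation: [-2.37, -2.061, 0.0]
ft_force: [-0.8, -0.1, 0.4]
gripper_width: 0.0126
grasp_force: 58.7
```

Emit:
play_rows --deltas '[{"dx": -0.2, "dy": 0, "dz": 0, "yaw": 0, "hand": -1}, {"dx": -0.4, "dy": 0, "dz": 0, "yaw": 0, "hand": -1}, {"dx": -0.6, "dy": 0, "dz": 0, "yaw": 0, "hand": -1}]'

```text
clock: 9.7
eef_pos: [0.596, 0.0172, 0.0152]
orientation: [-2.37, -2.062, 0.0]
ft_force: [0.4, 0.5, 0.1]
gripper_width: 0.0128
grasp_force: 58.5
```

```bash
python3 - <<'E'
from h import *
st();tool(fromG(.010,.09,.015),-7.96)
E
```

```text
t 9.7 G [ 10.23 103.37  15.15] f_G [0.35 0.59 0.13] w 0.012828313144151867 q6 0.0673328789443975
cm [-1.34 -0.02  0.02] yang -7.94 yaw 0.02
```

Emit:
play_rows --deltas '[{"dx": -0.3, "dy": -0.05, "dz": 0, "yaw": 0, "hand": -1}, {"dx": -0.6, "dy": -0.1, "dz": 0, "yaw": 0, "hand": -1}, {"dx": -0.9, "dy": -0.1, "dz": 0, "yaw": 0, "hand": -1}, {"dx": -0.9, "dy": -0.1, "dz": 0, "yaw": 0, "hand": -1}]'

```text
clock: 10.1
eef_pos: [0.5938, 0.0082, 0.0153]
orientation: [2.37, 2.062, -0.0]
ft_force: [0.4, 0.2, -0.6]
gripper_width: 0.013
grasp_force: 58.5
```

Emit:
play_rows --deltas '[{"dx": 0, "dy": -0.05, "dz": 0, "yaw": 0, "hand": -1}, {"dx": 0, "dy": -0.1, "dz": 0, "yaw": 0, "hand": -1}, {"dx": 0, "dy": -0.1, "dz": 0, "yaw": 0, "hand": -1}]'

```text
clock: 10.4
eef_pos: [0.5927, 0.0089, 0.0153]
orientation: [-2.37, -2.062, 0.0]
ft_force: [0.3, 0.3, -1.1]
gripper_width: 0.0128
grasp_force: 58.5
```

```bash
python3 - <<'E'
from h import *
st()
E
```

```text
t 10.4 G [ 8.19 94.66 15.27] f_G [ 0.26  0.39 -1.07] w 0.01275262133634452 q6 0.05268134568294601
```

Emit:
play_rows --deltas '[{"dx": 0, "dy": -0.05, "dz": 0, "yaw": 0, "hand": -1}, {"dx": 0, "dy": -0.05, "dz": 0, "yaw": 0, "hand": -1}]'

```text
clock: 10.6
eef_pos: [0.5923, 0.0089, 0.0153]
orientation: [-2.37, -2.062, 0.0]
ft_force: [-0.6, -0.0, -0.8]
gripper_width: 0.0124
grasp_force: 58.5
```

Emit:
play_rows --deltas '[{"dx": 0, "dy": -0.05, "dz": 0, "yaw": 0, "hand": -1}, {"dx": 0, "dy": -0.05, "dz": 0, "yaw": 0, "hand": -1}]'

```text
clock: 10.8
eef_pos: [0.5918, 0.0089, 0.0153]
orientation: [-2.37, -2.062, 0.0]
ft_force: [0.3, 0.1, -0.9]
gripper_width: 0.0127
grasp_force: 58.5
```

Emit:
play_rows --deltas '[{"dx": 0, "dy": -0.05, "dz": 0, "yaw": 0, "hand": -1}, {"dx": 0, "dy": -0.05, "dz": 0, "yaw": 0, "hand": -1}]'

```text
clock: 11.0
eef_pos: [0.5914, 0.009, 0.0153]
orientation: [2.37, 2.062, 0.0]
ft_force: [0.4, 0.8, -0.5]
gripper_width: 0.0129
grasp_force: 58.5
```

```bash
python3 - <<'E'
from h import *
st()
E
```

```text
t 11.0 G [ 6.85 94.55 15.3 ] f_G [ 0.23  0.89 -0.48] w 0.012919175022613014 q6 0.05278495961754525
```

Emit:
play_rows --deltas '[{"dx": 0, "dy": -0.05, "dz": 0, "yaw": 0, "hand": -1}, {"dx": 0, "dy": -0.05, "dz": 0, "yaw": 0, "hand": -1}]'

```text
clock: 11.2
eef_pos: [0.5912, 0.009, 0.0154]
orientation: [2.369, 2.062, 0.001]
ft_force: [2.9, 0.4, -1.5]
gripper_width: 0.0126
grasp_force: 58.5
```

Emit:
play_rows --deltas '[{"dx": 0, "dy": -0.05, "dz": 0, "yaw": 0, "hand": -1}, {"dx": 0, "dy": -0.05, "dz": 0, "yaw": 0, "hand": -1}]'

```text
clock: 11.4
eef_pos: [0.5909, 0.0091, 0.0155]
orientation: [2.369, 2.062, 0.001]
ft_force: [4.1, 0.8, -1.6]
gripper_width: 0.0126
grasp_force: 58.6
```

Emit:
play_rows --deltas '[{"dx": 0, "dy": -0.05, "dz": 0, "yaw": 0, "hand": -1}, {"dx": 0, "dy": -0.05, "dz": 0, "yaw": 0, "hand": -1}]'

```text
clock: 11.6
eef_pos: [0.5907, 0.0091, 0.0155]
orientation: [2.369, 2.062, 0.002]
ft_force: [5.8, 0.9, -1.1]
gripper_width: 0.0126
grasp_force: 58.6
```

```bash
python3 - <<'E'
from h import *
st()
E
```

```text
t 11.6 G [ 6.12 94.61 15.5 ] f_G [ 5.57  1.7  -1.1 ] w 0.012592083066985804 q6 0.05283763193303731
```

Emit:
play_rows --deltas '[{"dx": 0, "dy": 0.1, "dz": 0, "yaw": 0, "hand": -1}, {"dx": -0.3, "dy": 0.1, "dz": 0, "yaw": 0, "hand": -1}, {"dx": -0.6, "dy": 0.1, "dz": 0, "yaw": 0, "hand": -1}, {"dx": -0.9, "dy": 0.1, "dz": 0, "yaw": 0, "hand": -1}]'

```text
clock: 12.0
eef_pos: [0.5897, -0.0002, 0.0153]
orientation: [2.37, 2.062, 0.0]
ft_force: [5.2, 2.4, -0.9]
gripper_width: 0.0127
grasp_force: 58.7
```

Emit:
play_rows --deltas '[{"dx": -0.2, "dy": 0, "dz": 0, "yaw": 0, "hand": -1}, {"dx": -0.4, "dy": 0, "dz": 0, "yaw": 0, "hand": -1}, {"dx": -0.6, "dy": 0, "dz": 0, "yaw": 0, "hand": -1}, {"dx": -0.6, "dy": 0, "dz": 0, "yaw": 0, "hand": -1}]'

```text
clock: 12.4
eef_pos: [0.5888, -0.0063, 0.0153]
orientation: [2.37, 2.062, 0.0]
ft_force: [3.3, -1.7, -1.4]
gripper_width: 0.0125
grasp_force: 58.6
```

```bash
python3 - <<'E'
from h import *
st();tool(fromG(.006,.076,.015),-7.96)
E
```

```text
t 12.4 G [ 6.41 79.09 15.33] f_G [ 3.55 -1.25 -1.43] w 0.012466075907066854 q6 0.026984048128981707
cm [-0.31 -0.04  0.03] yang -7.96 yaw 0.0
```

Emit:
play_rows --deltas '[{"dx": 0, "dy": 0.1, "dz": 0, "yaw": 0, "hand": -0.3}, {"dx": 0, "dy": 0.1, "dz": 0, "yaw": 0, "hand": -0.3}, {"dx": 0, "dy": 0.1, "dz": 0, "yaw": 0, "hand": -0.3}]'

```text
clock: 12.7
eef_pos: [0.5892, -0.0059, 0.0151]
orientation: [-2.369, -2.062, 0.001]
ft_force: [0.8, 0.3, -0.6]
gripper_width: 0.0302
grasp_force: 0.0
```

Emit:
play_rows --deltas '[{"dx": 0, "dy": 0, "dz": -2, "yaw": 0, "hand": -0.3}, {"dx": 0, "dy": 0, "dz": -4, "yaw": 0, "hand": -0.3}, {"dx": 4, "dy": 0, "dz": -4, "yaw": 0, "hand": -1}, {"dx": 8, "dy": 0, "dz": -4, "yaw": 0, "hand": -1}, {"dx": 8, "dy": 0, "dz": -4, "yaw": 0, "hand": -1}]'

```text
clock: 13.2
eef_pos: [0.601, 0.0771, 0.0555]
orientation: [-2.367, -2.065, -0.001]
ft_force: [-0.5, -0.7, -0.1]
gripper_width: 0.0002
grasp_force: 0.0
```

```bash
python3 - <<'E'
from h import *
st();t=viewer.capture("top");c=viewer.capture("scene")
cv2.imwrite("pics/top3.png",t);cv2.imwrite("pics/scene3.png",c)
o=np.zeros((600,800,3),np.uint8)
for i,(n,im) in enumerate((("top",t),("scene",c))):
    u,v=proj(n,fromG(0,.06,.02)).astype(int); print(n,"origin",u-60,v-30)
    k=cv2.resize(im[v-30:v+30,u-60:u+60],None,fx=5,fy=5,interpolation=cv2.INTER_CUBIC); o[i*300:i*300+300,:600]=k
cv2.imwrite("pics/c4.png",o[:,:600])
E
```

```text
t 13.2 G [  6.89 163.4   55.46] f_G [-0.4  -0.76 -0.14] w 0.00016179417841556362 q6 0.1638698032857147
top origin 303 176
scene origin 290 195
```

View pics/c4.png

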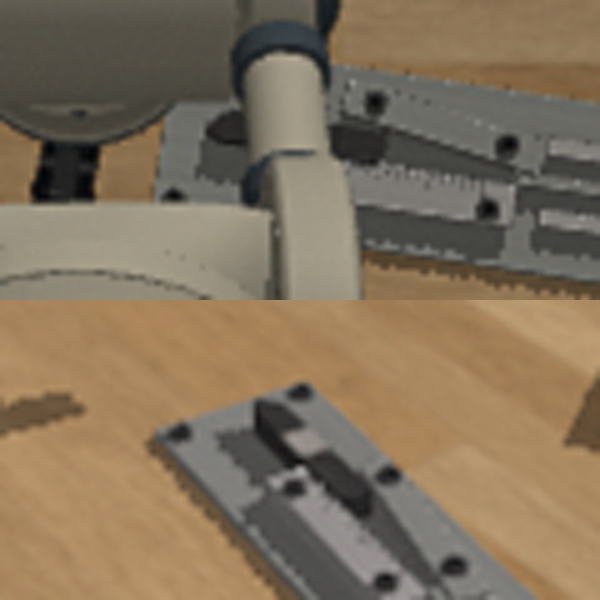

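The bar lies in the slot along the fence: nose at top crop (387,147), pointed tail tip at (207,130).

```bash
python3 - <<'E'
from h import *
for u,v in ((207,130),(240,112),(387,147),(389,131),(383,163)): print(np.round(1000*toG(ray("top",303+u/5,176+v/5,.021)),1))
tool(fromG(.001,.130,.009),-7.96)
E
```

```text
[  3.2 104.   21. ]
[13.8 90.2 21. ]
[ 7.8 21.  21. ]
[15.3 21.1 21. ]
[ 0.2 21.8 21. ]
cm [-3.02 -0.58  4.62] yang -7.84 yaw 0.12
```

Emit:
play_rows --deltas '[{"dx": -1.5, "dy": -0.8, "dz": 0, "yaw": 0.1, "hand": -1}, {"dx": -3, "dy": -0.8, "dz": 2, "yaw": 0.1, "hand": -1}, {"dx": -3, "dy": -0.8, "dz": 4, "yaw": 0.1, "hand": -1}, {"dx": -3, "dy": -0.8, "dz": 4.6, "yaw": 0.1, "hand": -1}, {"dx": -3, "dy": -0.8, "dz": 4.6, "yaw": 0.1, "hand": -1}]'

```text
clock: 13.8
eef_pos: [0.5881, 0.044, 0.0086]
orientation: [-2.372, -2.058, 0.002]
ft_force: [0.3, 0.2, 0.8]
gripper_width: -0.0001
grasp_force: 0.0
```

Emit:
play_rows --deltas '[{"dx": -0.3, "dy": 0, "dz": 0, "yaw": 0, "hand": -1}, {"dx": -0.7, "dy": 0, "dz": 0, "yaw": 0, "hand": -1}, {"dx": -0.7, "dy": 0, "dz": 0, "yaw": 0, "hand": -1}]'

```text
clock: 14.1
eef_pos: [0.5881, 0.0372, 0.01]
orientation: [2.371, 2.059, 0.001]
ft_force: [0.7, 1.1, -0.1]
gripper_width: -0.0001
grasp_force: 0.0
```

```bash
python3 - <<'E'
from h import *
st()
E
```

```text
t 14.1 G [ -0.35 122.1    9.97] f_G [ 0.56  1.16 -0.11] w -5.180902504111784e-05 q6 0.10262040860404702
```

Emit:
play_rows --deltas '[{"dx": -0.1, "dy": 0, "dz": 0, "yaw": 0, "hand": -1}, {"dx": -0.2, "dy": 0, "dz": 0, "yaw": 0, "hand": -1}, {"dx": -0.3, "dy": 0, "dz": 0, "yaw": 0, "hand": -1}, {"dx": -0.4, "dy": 0, "dz": 0, "yaw": 0, "hand": -1}]'

```text
clock: 14.5
eef_pos: [0.5872, 0.0337, 0.0093]
orientation: [2.372, 2.06, 0.0]
ft_force: [0.0, -1.0, 0.6]
gripper_width: 0.0002
grasp_force: 0.0
```

Emit:
play_rows --deltas '[{"dx": -0.1, "dy": 0, "dz": 0, "yaw": 0, "hand": -1}, {"dx": -0.2, "dy": 0, "dz": 0, "yaw": 0, "hand": -1}, {"dx": -0.2, "dy": 0, "dz": 0, "yaw": 0, "hand": -1}]'

```text
clock: 14.8
eef_pos: [0.5869, 0.0317, 0.0093]
orientation: [-2.372, -2.06, 0.0]
ft_force: [0.3, -0.2, 0.9]
gripper_width: 0.0002
grasp_force: 0.0
```

```bash
python3 - <<'E'
from h import *
st()
E
```

```text
t 14.8 G [ -0.75 116.43   9.26] f_G [ 0.31 -0.13  0.88] w 0.000237325716901559 q6 0.0927618150564292
```

Steady so far. I'll keep going in 1 mm steps with force checks.

Emit:
play_rows --deltas '[{"dx": -0.1, "dy": 0, "dz": 0, "yaw": 0, "hand": -1}, {"dx": -0.2, "dy": 0, "dz": 0, "yaw": 0, "hand": -1}, {"dx": -0.2, "dy": 0, "dz": 0, "yaw": 0, "hand": -1}]'

```text
clock: 15.1
eef_pos: [0.5866, 0.0297, 0.0092]
orientation: [2.372, 2.06, -0.0]
ft_force: [-0.7, -0.3, 0.4]
gripper_width: -0.0001
grasp_force: 0.0
```

Emit:
play_rows --deltas '[{"dx": -0.1, "dy": 0, "dz": 0, "yaw": 0, "hand": -1}, {"dx": -0.2, "dy": 0, "dz": 0, "yaw": 0, "hand": -1}, {"dx": -0.2, "dy": 0, "dz": 0, "yaw": 0, "hand": -1}]'

```text
clock: 15.4
eef_pos: [0.5864, 0.0277, 0.0093]
orientation: [2.372, 2.06, -0.0]
ft_force: [-0.2, 0.0, 0.3]
gripper_width: 0.0001
grasp_force: 0.0
```

Emit:
play_rows --deltas '[{"dx": -0.1, "dy": 0, "dz": 0, "yaw": 0, "hand": -1}, {"dx": -0.2, "dy": 0, "dz": 0, "yaw": 0, "hand": -1}, {"dx": -0.2, "dy": 0, "dz": 0, "yaw": 0, "hand": -1}]'

```text
clock: 15.7
eef_pos: [0.5861, 0.0257, 0.0093]
orientation: [2.372, 2.06, -0.0]
ft_force: [0.4, 0.2, -0.1]
gripper_width: -0.0002
grasp_force: 0.0
```

```bash
python3 - <<'E'
from h import *
st()
E
```

```text
t 15.7 G [ -0.73 110.42   9.28] f_G [ 0.31  0.3  -0.07] w -0.0002182749722787766 q6 0.08252657826240732
```

Emit:
play_rows --deltas '[{"dx": -0.1, "dy": 0, "dz": 0, "yaw": 0, "hand": -1}, {"dx": -0.2, "dy": 0, "dz": 0, "yaw": 0, "hand": -1}, {"dx": -0.2, "dy": 0, "dz": 0, "yaw": 0, "hand": -1}]'

```text
clock: 16.0
eef_pos: [0.5858, 0.0237, 0.0093]
orientation: [2.372, 2.06, -0.0]
ft_force: [-0.1, -0.1, -0.4]
gripper_width: 0.0001
grasp_force: 0.0
```

Emit:
play_rows --deltas '[{"dx": -0.1, "dy": 0, "dz": 0, "yaw": 0, "hand": -1}, {"dx": -0.2, "dy": 0, "dz": 0, "yaw": 0, "hand": -1}, {"dx": -0.2, "dy": 0, "dz": 0, "yaw": 0, "hand": -1}]'

```text
clock: 16.3
eef_pos: [0.5855, 0.0217, 0.0093]
orientation: [2.372, 2.06, -0.0]
ft_force: [-0.2, -0.0, 0.1]
gripper_width: -0.0
grasp_force: 0.0
```

```bash
python3 - <<'E'
from h import *
st();c=viewer.capture("scene");t=viewer.capture("top")
o=np.zeros((600,800,3),np.uint8)
for i,(n,im) in enumerate((("top",t),("scene",c))):
    u,v=proj(n,fromG(0,.06,.02)).astype(int); print(n,"origin",u-60,v-30)
    k=cv2.resize(im[v-30:v+30,u-60:u+60],None,fx=5,fy=5,interpolation=cv2.INTER_CUBIC); o[i*300:i*300+300,:600]=k
cv2.imwrite("pics/c5.png",o[:,:600])
E
```

```text
t 16.3 G [ -0.74 106.38   9.29] f_G [-0.22 -0.07  0.06] w -3.803543269468208e-05 q6 0.07572403717417953
top origin 303 176
scene origin 290 195
```

View pics/c5.png

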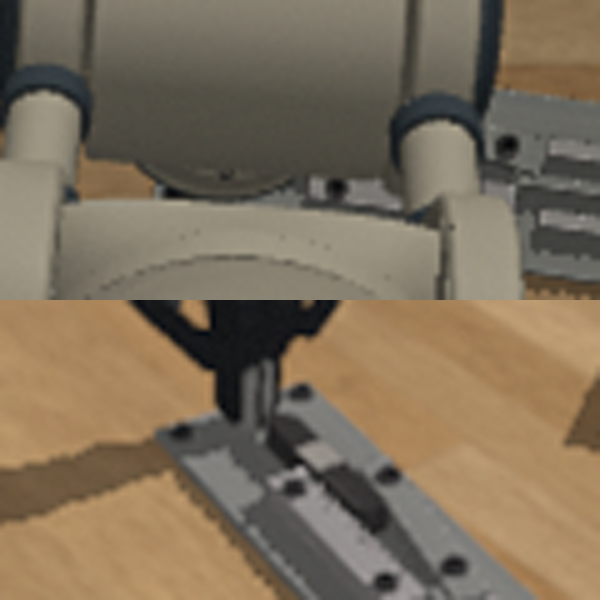

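The scene view confirms the pads touch the tail. The light stripe has moved from (305,440) to (320,452), and the bar is still along the fence, so I'll continue in small steps.

Emit:
play_rows --deltas '[{"dx": -0.05, "dy": 0, "dz": 0, "yaw": 0, "hand": -1}, {"dx": -0.1, "dy": 0, "dz": 0, "yaw": 0, "hand": -1}, {"dx": -0.1, "dy": 0, "dz": 0, "yaw": 0, "hand": -1}]'

```text
clock: 16.7
eef_pos: [0.5854, 0.0209, 0.0093]
orientation: [2.372, 2.06, 0.0]
ft_force: [0.3, -0.2, 0.0]
gripper_width: -0.0
grasp_force: 0.1
```

Emit:
play_rows --deltas '[{"dx": -0.05, "dy": 0, "dz": 0, "yaw": 0, "hand": -1}, {"dx": -0.1, "dy": 0, "dz": 0, "yaw": 0, "hand": -1}, {"dx": -0.1, "dy": 0, "dz": 0, "yaw": 0, "hand": -1}]'

```text
clock: 17.0
eef_pos: [0.5853, 0.0198, 0.0093]
orientation: [2.372, 2.06, -0.0]
ft_force: [0.2, 0.7, 0.1]
gripper_width: 0.0001
grasp_force: 0.0
```

Emit:
play_rows --deltas '[{"dx": -0.05, "dy": 0, "dz": 0, "yaw": 0, "hand": -1}, {"dx": -0.1, "dy": 0, "dz": 0, "yaw": 0, "hand": -1}, {"dx": -0.1, "dy": 0, "dz": 0, "yaw": 0, "hand": -1}]'

```text
clock: 17.3
eef_pos: [0.5851, 0.0188, 0.0093]
orientation: [2.372, 2.06, 0.0]
ft_force: [-0.2, 0.4, -0.5]
gripper_width: 0.0001
grasp_force: 0.0
```

Emit:
play_rows --deltas '[{"dx": -0.05, "dy": 0, "dz": 0, "yaw": 0, "hand": -1}, {"dx": -0.1, "dy": 0, "dz": 0, "yaw": 0, "hand": -1}, {"dx": -0.1, "dy": 0, "dz": 0, "yaw": 0, "hand": -1}]'

```text
clock: 17.6
eef_pos: [0.585, 0.0178, 0.0093]
orientation: [2.372, 2.06, -0.0]
ft_force: [0.8, -0.2, 0.3]
gripper_width: 0.0001
grasp_force: 0.0
```

Emit:
play_rows --deltas '[{"dx": -0.05, "dy": 0, "dz": 0, "yaw": 0, "hand": -1}, {"dx": -0.1, "dy": 0, "dz": 0, "yaw": 0, "hand": -1}, {"dx": -0.1, "dy": 0, "dz": 0, "yaw": 0, "hand": -1}]'

```text
clock: 17.9
eef_pos: [0.5848, 0.0168, 0.0093]
orientation: [2.372, 2.06, -0.0]
ft_force: [-0.6, -0.4, 0.3]
gripper_width: -0.0001
grasp_force: 0.0
```

Emit:
play_rows --deltas '[{"dx": -0.05, "dy": 0, "dz": 0, "yaw": 0, "hand": -1}, {"dx": -0.1, "dy": 0, "dz": 0, "yaw": 0, "hand": -1}, {"dx": -0.1, "dy": 0, "dz": 0, "yaw": 0, "hand": -1}]'

```text
clock: 18.2
eef_pos: [0.5847, 0.0159, 0.0093]
orientation: [-2.372, -2.06, 0.0]
ft_force: [0.3, 0.6, -0.1]
gripper_width: -0.0003
grasp_force: 0.0
```

Emit:
play_rows --deltas '[{"dx": -0.05, "dy": 0, "dz": 0, "yaw": 0, "hand": -1}, {"dx": -0.1, "dy": 0, "dz": 0, "yaw": 0, "hand": -1}, {"dx": -0.1, "dy": 0, "dz": 0, "yaw": 0, "hand": -1}]'

```text
clock: 18.5
eef_pos: [0.5846, 0.0148, 0.0093]
orientation: [2.372, 2.06, -0.0]
ft_force: [0.7, -0.5, 0.0]
gripper_width: -0.0001
grasp_force: 0.0
```

Emit:
play_rows --deltas '[{"dx": -0.05, "dy": 0, "dz": 0, "yaw": 0, "hand": -1}, {"dx": -0.1, "dy": 0, "dz": 0, "yaw": 0, "hand": -1}, {"dx": -0.1, "dy": 0, "dz": 0, "yaw": 0, "hand": -1}]'

```text
clock: 18.8
eef_pos: [0.5844, 0.0139, 0.0093]
orientation: [2.372, 2.06, 0.0]
ft_force: [0.2, 0.4, -0.0]
gripper_width: -0.0003
grasp_force: 0.2
```

Emit:
play_rows --deltas '[{"dx": -0.05, "dy": 0, "dz": 0, "yaw": 0, "hand": -1}, {"dx": -0.1, "dy": 0, "dz": 0, "yaw": 0, "hand": -1}, {"dx": -0.1, "dy": 0, "dz": 0, "yaw": 0, "hand": -1}]'

```text
clock: 19.1
eef_pos: [0.5843, 0.0131, 0.0093]
orientation: [-2.372, -2.06, -0.0]
ft_force: [0.1, 3.3, -0.6]
gripper_width: 0.0002
grasp_force: 1.8
```

Emit:
play_rows --deltas '[{"dx": -0.05, "dy": 0, "dz": 0, "yaw": 0, "hand": -1}, {"dx": -0.1, "dy": 0, "dz": 0, "yaw": 0, "hand": -1}, {"dx": -0.1, "dy": 0, "dz": 0, "yaw": 0, "hand": -1}]'

```text
clock: 19.4
eef_pos: [0.5842, 0.0123, 0.0093]
orientation: [-2.372, -2.06, -0.001]
ft_force: [2.5, 7.5, 0.3]
gripper_width: 0.0003
grasp_force: 3.6
```

Emit:
play_rows --deltas '[{"dx": -0.02, "dy": 0, "dz": 0, "yaw": 0, "hand": -1}, {"dx": -0.04, "dy": 0, "dz": 0, "yaw": 0, "hand": -1}, {"dx": -0.04, "dy": 0, "dz": 0, "yaw": 0, "hand": -1}]'

```text
clock: 19.7
eef_pos: [0.5842, 0.0121, 0.0093]
orientation: [-2.372, -2.06, -0.001]
ft_force: [1.1, 8.8, -0.3]
gripper_width: -0.0
grasp_force: 4.7
```

```bash
python3 - <<'E'
from h import *
st()
E
```

```text
t 19.7 G [-0.74 96.69  9.32] f_G [-0.12  8.83 -0.25] w -1.3258004078859465e-05 q6 0.05791340445516199
```

Emit:
play_rows --deltas '[{"dx": -0.03, "dy": 0, "dz": 0, "yaw": 0, "hand": -1}, {"dx": -0.03, "dy": 0, "dz": 0, "yaw": 0, "hand": -1}, {"dx": -0.03, "dy": 0, "dz": 0, "yaw": 0, "hand": -1}]'

```text
clock: 20.0
eef_pos: [0.5841, 0.0119, 0.0093]
orientation: [-2.371, -2.06, -0.001]
ft_force: [1.0, 12.1, 1.1]
gripper_width: -0.0003
grasp_force: 5.3
```

Emit:
play_rows --deltas '[{"dx": 0.2, "dy": 0, "dz": 0, "yaw": 0, "hand": -1}, {"dx": 0.8, "dy": 0, "dz": 0, "yaw": 0, "hand": -1}, {"dx": 1.5, "dy": 0, "dz": 0, "yaw": 0, "hand": -1}, {"dx": 1.5, "dy": 0, "dz": -4, "yaw": 0, "hand": -1}, {"dx": 1.5, "dy": 0, "dz": -8, "yaw": 0, "hand": -1}]'

```text
clock: 20.5
eef_pos: [0.5853, 0.0267, 0.0894]
orientation: [-2.37, -2.06, 0.003]
ft_force: [0.5, -0.2, -0.5]
gripper_width: 0.0001
grasp_force: 0.0
```

```bash
python3 - <<'E'
from h import *
st();c=viewer.capture("scene")
cv2.imwrite("pics/scene6.png",c)
tool(fromG(.0035,-.150,.1),-7.96)
cv2.imwrite("pics/c6.png",cv2.resize(c[200:310,310:440],None,fx=5,fy=5,interpolation=cv2.INTER_CUBIC))
E
```

```text
t 20.5 G [ -1.63 111.34  89.38] f_G [ 0.52 -0.13 -0.5 ] w 0.0001347667178720313 q6 0.08379748985449186
cm [-26.16   0.22  -0.4 ] yang -8.01 yaw -0.05
```

View pics/c6.png

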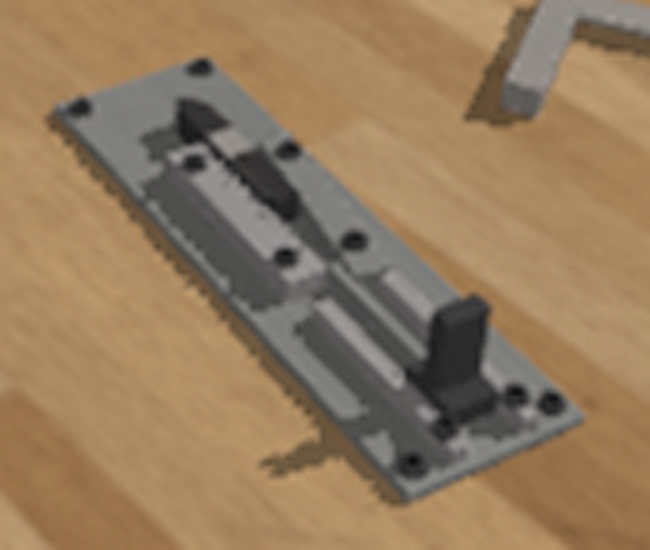

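The bar sits wedged along the fence. The fin's top is at about crop (463,305) and the carriage lies at the far end of the slot.

```bash
python3 - <<'E'
from h import *
f=lambda u,v,z:print(u,v,np.round(1000*toG(ray("scene",310+u/5,200+v/5,z)),1))
for u,v in ((440,308),(457,328 ),(470,295),(488,300),(463,305)): f(u,v,.054)
f(285,217,.021);f(298,200,.021); f(180,105,.021)
E
```

```text
440 308 [  -5.7 -112.    54. ]
457 328 [  -6.9 -123.4   54. ]
470 295 [   8.4 -111.8   54. ]
488 300 [  12.5 -117.1   54. ]
463 305 [   2.7 -114.8   54. ]
285 217 [ -2.7 -10.1  21. ]
298 200 [ 8.3 -3.6 21. ]
180 105 [-0.2 77.1 21. ]
```

Emit:
play_rows --deltas '[{"dx": -4.5, "dy": 0.1, "dz": 0, "yaw": 0, "hand": -1}, {"dx": -9, "dy": 0.2, "dz": 0, "yaw": 0, "hand": -1}, {"dx": -13.5, "dy": 0.3, "dz": 0, "yaw": 0, "hand": -1}, {"dx": -18, "dy": 0.4, "dz": 0, "yaw": 0, "hand": -1}, {"dx": -22.5, "dy": 0.4, "dz": 0, "yaw": 0, "hand": -1}]'

```text
clock: 21.05
eef_pos: [0.5585, -0.1987, 0.0894]
orientation: [2.371, 2.06, 0.0]
ft_force: [0.7, 0.0, 0.5]
gripper_width: 0.0001
grasp_force: 0.0
```

Emit:
play_rows --deltas '[{"dx": -3.8, "dy": 0, "dz": 0, "yaw": 0, "hand": -1}, {"dx": -3.8, "dy": 0, "dz": 0, "yaw": 0, "hand": -1}, {"dx": -3.8, "dy": 0, "dz": 3, "yaw": 0, "hand": -1}, {"dx": -3.8, "dy": 0, "dz": 6, "yaw": 0, "hand": -1}, {"dx": -3.8, "dy": 0, "dz": 6, "yaw": 0, "hand": -1}]'

```text
clock: 21.55
eef_pos: [0.5515, -0.2332, 0.0263]
orientation: [-2.367, -2.057, 0.003]
ft_force: [-0.1, -0.0, 1.0]
gripper_width: 0.0003
grasp_force: 0.0
```

```bash
python3 - <<'E'
from h import *
st();tool(fromG(.003,-.130,.03),-7.96)
E
```

```text
t 21.55 G [   0.88 -150.75   26.3 ] f_G [-0.15 -0.03  1.04] w 0.0003405599550133156 q6 -0.3596107189775942
cm [ 2.08  0.21 -0.37] yang -8.02 yaw -0.06
```

Emit:
play_rows --deltas '[{"dx": 0.4, "dy": 0.2, "dz": 0, "yaw": 0, "hand": -1}, {"dx": 0.9, "dy": 0.2, "dz": 0, "yaw": 0, "hand": -1}, {"dx": 1.4, "dy": 0.2, "dz": 0, "yaw": 0, "hand": -1}, {"dx": 1.8, "dy": 0.2, "dz": 0, "yaw": 0, "hand": -1}, {"dx": 2.2, "dy": 0.2, "dz": 0, "yaw": 0, "hand": -1}]'

```text
clock: 22.05
eef_pos: [0.5587, -0.2129, 0.0299]
orientation: [2.371, 2.06, 0.0]
ft_force: [0.6, 0.3, -0.1]
gripper_width: -0.0002
grasp_force: 0.0
```

Emit:
play_rows --deltas '[{"dx": 0.3, "dy": 0, "dz": 0, "yaw": 0, "hand": -1}, {"dx": 0.6, "dy": 0, "dz": 0, "yaw": 0, "hand": -1}, {"dx": 0.9, "dy": 0, "dz": 0, "yaw": 0, "hand": -1}, {"dx": 1.2, "dy": 0, "dz": 0, "yaw": 0, "hand": -1}, {"dx": 1.2, "dy": 0, "dz": 0, "yaw": 0, "hand": -1}]'

```text
clock: 22.55
eef_pos: [0.56, -0.201, 0.0292]
orientation: [-2.371, -2.06, 0.0]
ft_force: [0.9, 0.3, 0.1]
gripper_width: 0.0
grasp_force: 0.0
```

```bash
python3 - <<'E'
from h import *
st();c=viewer.capture("scene");st()
t=viewer.capture("top")
o=np.zeros((600,650,3),np.uint8)
o[:400]=cv2.resize(c[210:290,320:450],None,fx=5,fy=5,interpolation=cv2.INTER_CUBIC)
o[400:]=cv2.resize(t[180:220,335:465],None,fx=5,fy=5,interpolation=cv2.INTER_CUBIC)
cv2.imwrite("pics/c7.png",o)
E
```

```text
t 22.55 G [   4.87 -117.76   29.24] f_G [0.82 0.39 0.1 ] w 1.518306796456282e-05 q6 -0.30500380177336767
t 22.6 G [   4.81 -117.93   29.19] f_G [-0.24  0.01  0.1 ] w -0.0001365651167765589 q6 -0.3052241106486196
```

View pics/c7.png

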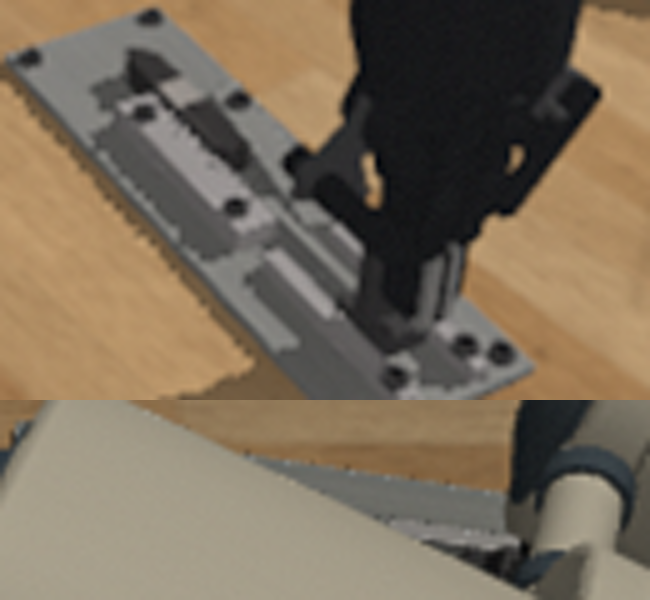

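The finger stands behind the fin with the carriage unmoved; its left corner is still at about (357,325). I'll keep going.

Emit:
play_rows --deltas '[{"dx": 0.2, "dy": -0.1, "dz": 0, "yaw": 0, "hand": -1}, {"dx": 0.4, "dy": -0.1, "dz": 0, "yaw": 0, "hand": -1}, {"dx": 0.4, "dy": -0.1, "dz": 0, "yaw": 0, "hand": -1}]'

```text
clock: 22.95
eef_pos: [0.5595, -0.1971, 0.0293]
orientation: [-2.371, -2.06, 0.0]
ft_force: [-0.3, -0.7, -0.7]
gripper_width: -0.0003
grasp_force: 0.0
```

Emit:
play_rows --deltas '[{"dx": 0.2, "dy": 0, "dz": 0, "yaw": 0, "hand": -1}, {"dx": 0.4, "dy": 0, "dz": 0, "yaw": 0, "hand": -1}, {"dx": 0.4, "dy": 0, "dz": 0, "yaw": 0, "hand": -1}]'

```text
clock: 23.25
eef_pos: [0.5602, -0.1931, 0.0293]
orientation: [-2.371, -2.06, -0.0]
ft_force: [0.0, 0.1, 0.1]
gripper_width: 0.0004
grasp_force: 0.0
```

Emit:
play_rows --deltas '[{"dx": 0.2, "dy": 0, "dz": 0, "yaw": 0, "hand": -1}, {"dx": 0.4, "dy": 0, "dz": 0, "yaw": 0, "hand": -1}, {"dx": 0.4, "dy": 0, "dz": 0, "yaw": 0, "hand": -1}]'

```text
clock: 23.55
eef_pos: [0.5607, -0.1891, 0.0293]
orientation: [-2.371, -2.06, -0.0]
ft_force: [-0.9, 0.5, 0.3]
gripper_width: -0.0002
grasp_force: 0.0
```

```bash
python3 - <<'E'
from h import *
st()
E
```

```text
t 23.55 G [   3.91 -105.86   29.27] f_G [-0.98  0.34  0.3 ] w -0.00021026282481002935 q6 -0.2861012571851838
```

```bash
python3 - <<'E'
from h import *
a=cv2.imread("pics/scene6.png");c=viewer.capture("scene");cv2.imwrite("pics/scene8.png",c)
d=cv2.absdiff(a,c).max(2)
# dark pixels along slot in carriage height z~.0185, x=2 : profile along y
for y in range(-140,-20,4):
    r=[]
    for im in (a,c):
        for x in (-.006,.003):
            u,v=proj("scene",fromG(x,y/1000,.0185)); r.append(int(cv2.getRectSubPix(im,(1,1),(float(u),float(v))).mean()))
    print(y,r)
st()
E
```

```text
-140 [80, 79, 81, 81]
-136 [64, 57, 81, 81]
-132 [41, 40, 117, 81]
-128 [56, 55, 119, 81]
-124 [61, 60, 117, 81]
-120 [57, 55, 99, 81]
-116 [41, 43, 108, 81]
-112 [36, 44, 54, 54]
-108 [38, 41, 42, 48]
-104 [60, 38, 41, 65]
-100 [73, 42, 45, 56]
-96 [76, 82, 40, 47]
-92 [75, 97, 40, 37]
-88 [76, 95, 37, 36]
-84 [75, 94, 38, 39]
-80 [76, 96, 60, 38]
-76 [77, 97, 74, 41]
-72 [74, 95, 76, 87]
-68 [74, 95, 76, 97]
-64 [73, 96, 75, 98]
-60 [72, 98, 74, 101]
-56 [74, 99, 75, 101]
-52 [75, 94, 77, 96]
-48 [75, 101, 76, 103]
-44 [82, 88, 87, 90]
-40 [135, 90, 137, 93]
-36 [147, 67, 149, 86]
-32 [147, 70, 149, 94]
-28 [134, 69, 136, 93]
-24 [126, 69, 129, 91]
t 23.6 G [   3.94 -105.96   29.27] f_G [-0.35 -1.13  0.05] w 5.458079911522689e-05 q6 -0.28627338877663755
```

The carriage has advanced about 24 mm, and the friction is barely visible in the force reading. I'll profile the tongue and nose along the slot.

```bash
cat > prof.py <<'E'
from h import *
import sys
c=viewer.capture("scene");cv2.imwrite(sys.argv[1],c); a=cv2.imread("pics/scene6.png"); st()
for y in range(-50,24,2):
    r=[]
    for im in (a,c):
        for x,z in ((.005,.0155),(.007,.0155),(.009,.0155),(.007,.021)):
            u,v=proj("scene",fromG(x,y/1000,z)); r.append(int(cv2.getRectSubPix(im,(1,1),(float(u),float(v))).mean()))
    print(y,r)
E
python3 prof.py pics/scene9.png
```

```text
t 23.65 G [   3.95 -106.02   29.27] f_G [-0.65  0.26 -0.22] w 0.0001818873264559315 q6 -0.2863296434601
-50 [95, 91, 88, 125, 98, 93, 89, 129]
-48 [97, 101, 106, 127, 99, 104, 110, 131]
-46 [101, 115, 120, 126, 105, 118, 124, 130]
-44 [97, 113, 129, 128, 100, 116, 132, 132]
-42 [88, 106, 125, 124, 91, 108, 128, 128]
-40 [94, 101, 126, 109, 97, 102, 128, 112]
-38 [92, 100, 120, 86, 94, 101, 123, 87]
-36 [82, 90, 113, 69, 85, 92, 116, 70]
-34 [67, 77, 94, 78, 84, 78, 95, 80]
-32 [68, 71, 81, 104, 92, 74, 82, 107]
-30 [70, 77, 86, 111, 97, 82, 87, 115]
-28 [68, 77, 91, 117, 94, 82, 92, 120]
-26 [68, 71, 94, 114, 95, 75, 95, 117]
-24 [68, 71, 89, 111, 93, 76, 90, 115]
-22 [68, 68, 86, 105, 94, 72, 87, 108]
-20 [71, 71, 84, 97, 95, 77, 86, 100]
-18 [71, 68, 81, 89, 95, 72, 82, 92]
-16 [70, 70, 74, 88, 94, 75, 75, 92]
-14 [70, 69, 74, 84, 92, 73, 75, 89]
-12 [73, 71, 68, 82, 80, 77, 71, 85]
-10 [75, 74, 73, 76, 77, 75, 75, 78]
-8 [70, 72, 69, 70, 71, 73, 70, 73]
-6 [55, 63, 69, 62, 57, 64, 70, 65]
-4 [39, 50, 60, 52, 40, 50, 61, 54]
-2 [32, 38, 51, 43, 35, 39, 52, 45]
0 [35, 35, 43, 41, 37, 34, 44, 41]
2 [38, 37, 37, 43, 38, 37, 37, 44]
4 [40, 39, 36, 50, 41, 39, 37, 50]
6 [43, 44, 41, 51, 44, 44, 41, 53]
8 [46, 49, 48, 52, 47, 51, 48, 53]
10 [49, 51, 51, 51, 50, 52, 53, 52]
12 [51, 52, 52, 50, 52, 54, 54, 52]
14 [56, 52, 53, 51, 56, 54, 54, 52]
16 [55, 51, 51, 51, 57, 54, 53, 52]
18 [55, 52, 51, 51, 57, 54, 53, 53]
20 [54, 52, 52, 52, 56, 53, 53, 53]
22 [55, 52, 52, 52, 56, 54, 54, 53]
```

Emit:
play_rows --deltas '[{"dx": 0.2, "dy": 0, "dz": 0, "yaw": 0, "hand": -1}, {"dx": 0.4, "dy": 0, "dz": 0, "yaw": 0, "hand": -1}, {"dx": 0.6, "dy": 0, "dz": 0, "yaw": 0, "hand": -1}, {"dx": 0.8, "dy": 0, "dz": 0, "yaw": 0, "hand": -1}, {"dx": 0.8, "dy": 0, "dz": 0, "yaw": 0, "hand": -1}]'

```text
clock: 24.15
eef_pos: [0.5619, -0.1812, 0.0293]
orientation: [-2.371, -2.06, -0.0]
ft_force: [0.3, 1.0, 0.0]
gripper_width: -0.0
grasp_force: 0.0
```

```bash
python3 prof.py pics/scene10.png | awk 'NR==1|| ($1>-16)' | head -20; python3 -c "
from h import *
for i in range(3): viewer.capture('top'); st()"
```

```text
t 24.2 G [  3.93 -97.91  29.26] f_G [-0.48 -0.07 -0.19] w -0.0003691674400691132 q6 -0.27320928747024786
-14 [70, 69, 74, 84, 96, 73, 74, 87]
-12 [73, 71, 68, 82, 99, 78, 70, 85]
-10 [75, 74, 73, 76, 98, 77, 74, 78]
-8 [70, 72, 69, 70, 98, 75, 69, 72]
-6 [55, 63, 69, 62, 85, 71, 69, 64]
-4 [39, 50, 60, 52, 60, 56, 61, 56]
-2 [32, 38, 51, 43, 34, 38, 51, 46]
0 [35, 35, 43, 41, 36, 35, 44, 41]
2 [38, 37, 37, 43, 38, 37, 38, 46]
4 [40, 39, 36, 50, 41, 39, 37, 53]
6 [43, 44, 41, 51, 44, 45, 44, 53]
8 [46, 49, 48, 52, 48, 51, 50, 53]
10 [49, 51, 51, 51, 50, 52, 52, 53]
12 [51, 52, 52, 50, 51, 54, 53, 52]
14 [56, 52, 53, 51, 56, 54, 54, 52]
16 [55, 51, 51, 51, 56, 55, 54, 53]
18 [55, 52, 51, 51, 56, 54, 53, 53]
20 [54, 52, 52, 52, 55, 54, 53, 52]
22 [55, 52, 52, 52, 57, 54, 54, 53]
t 24.25 G [  3.93 -97.99  29.27] f_G [ 0.04  0.3  -0.11] w -0.0001096106413800893 q6 -0.2733009263705762
t 24.3 G [  3.91 -98.08  29.26] f_G [-0.19  0.23  0.61] w 4.201252730274863e-05 q6 -0.27329598995039744
t 24.35 G [  3.97 -98.14  29.27] f_G [-0.43  0.3  -0.04] w -0.0001348849303175723 q6 -0.273322509554583
```

Emit:
play_rows --deltas '[{"dx": 0.05, "dy": 0, "dz": 0, "yaw": 0, "hand": -1}, {"dx": 0.1, "dy": 0, "dz": 0, "yaw": 0, "hand": -1}, {"dx": 0.15, "dy": 0, "dz": 0, "yaw": 0, "hand": -1}]'

```text
clock: 24.65
eef_pos: [0.562, -0.1801, 0.0293]
orientation: [2.372, 2.06, -0.0]
ft_force: [-0.7, -1.6, 0.0]
gripper_width: 0.0001
grasp_force: 0.8
```

Emit:
play_rows --deltas '[{"dx": 0.05, "dy": 0, "dz": 0, "yaw": 0, "hand": -1}, {"dx": 0.1, "dy": 0, "dz": 0, "yaw": 0, "hand": -1}, {"dx": 0.15, "dy": 0, "dz": 0, "yaw": 0, "hand": -1}]'

```text
clock: 24.95
eef_pos: [0.5623, -0.1785, 0.0293]
orientation: [2.372, 2.06, -0.0]
ft_force: [-1.9, -1.5, 0.7]
gripper_width: 0.0002
grasp_force: 0.8
```

Emit:
play_rows --deltas '[{"dx": 0.05, "dy": 0, "dz": 0, "yaw": 0, "hand": -1}, {"dx": 0.1, "dy": 0, "dz": 0, "yaw": 0, "hand": -1}]'

```text
clock: 25.15
eef_pos: [0.5624, -0.1775, 0.0293]
orientation: [-2.372, -2.06, 0.0]
ft_force: [-0.9, -1.9, 0.2]
gripper_width: 0.0
grasp_force: 0.8
```

```bash
python3 prof.py pics/scene11.png | awk 'NR==1|| ($1>-10)' | head -12
```

```text
t 25.2 G [  3.96 -94.06  29.29] f_G [-0.31 -1.13 -0.4 ] w 0.00012031413992388341 q6 -0.2665471845566801
-8 [70, 72, 69, 70, 94, 75, 69, 72]
-6 [55, 63, 69, 62, 86, 68, 69, 64]
-4 [39, 50, 60, 52, 86, 54, 61, 54]
-2 [32, 38, 51, 43, 74, 53, 50, 46]
0 [35, 35, 43, 41, 57, 41, 41, 42]
2 [38, 37, 37, 43, 36, 34, 36, 46]
4 [40, 39, 36, 50, 40, 39, 37, 52]
6 [43, 44, 41, 51, 43, 44, 43, 55]
8 [46, 49, 48, 52, 47, 51, 50, 54]
10 [49, 51, 51, 51, 50, 52, 54, 52]
12 [51, 52, 52, 50, 52, 52, 53, 52]
```

Emit:
play_rows --deltas '[{"dx": 0.05, "dy": 0, "dz": 0, "yaw": 0, "hand": -1}, {"dx": 0.1, "dy": 0, "dz": 0, "yaw": 0, "hand": -1}]'

```text
clock: 25.4
eef_pos: [0.5626, -0.1765, 0.0293]
orientation: [2.372, 2.06, -0.0]
ft_force: [-0.6, -2.0, -0.1]
gripper_width: -0.0001
grasp_force: 0.8
```

Emit:
play_rows --deltas '[{"dx": 0.05, "dy": 0, "dz": 0, "yaw": 0, "hand": -1}]'

```text
clock: 25.5
eef_pos: [0.5626, -0.176, 0.0293]
orientation: [-2.372, -2.06, 0.0]
ft_force: [-0.4, -1.4, -0.5]
gripper_width: 0.0005
grasp_force: 0.8
```

Emit:
play_rows --deltas '[{"dx": 0.05, "dy": 0, "dz": 0, "yaw": 0, "hand": -1}]'

```text
clock: 25.6
eef_pos: [0.5627, -0.1755, 0.0293]
orientation: [2.372, 2.06, -0.0]
ft_force: [-1.1, -1.1, -0.4]
gripper_width: -0.0001
grasp_force: 0.8
```

Emit:
play_rows --deltas '[{"dx": 0.05, "dy": 0, "dz": 0, "yaw": 0, "hand": -1}]'

```text
clock: 25.7
eef_pos: [0.5628, -0.1751, 0.0293]
orientation: [2.372, 2.06, -0.0]
ft_force: [-1.7, -1.6, -1.1]
gripper_width: 0.0002
grasp_force: 0.8
```

Emit:
play_rows --deltas '[{"dx": 0.05, "dy": 0, "dz": 0, "yaw": 0, "hand": -1}]'

```text
clock: 25.8
eef_pos: [0.5628, -0.1745, 0.0293]
orientation: [-2.372, -2.06, 0.0]
ft_force: [-1.6, -1.6, -1.0]
gripper_width: 0.0001
grasp_force: 0.8
```

```bash
python3 prof.py pics/scene12.png | awk 'NR==1|| ($1>-10)' | head -12
```

```text
t 25.85 G [  3.95 -91.09  29.29] f_G [-1.49 -2.19  0.52] w 0.00031294750366022827 q6 -0.261613629364926
-8 [70, 72, 69, 70, 94, 76, 69, 72]
-6 [55, 63, 69, 62, 85, 68, 69, 64]
-4 [39, 50, 60, 52, 82, 53, 60, 55]
-2 [32, 38, 51, 43, 77, 50, 50, 46]
0 [35, 35, 43, 41, 74, 41, 43, 41]
2 [38, 37, 37, 43, 52, 42, 37, 45]
4 [40, 39, 36, 50, 46, 40, 37, 52]
6 [43, 44, 41, 51, 43, 44, 41, 54]
8 [46, 49, 48, 52, 47, 52, 49, 54]
10 [49, 51, 51, 51, 49, 53, 53, 53]
12 [51, 52, 52, 50, 51, 55, 54, 53]
```

Emit:
play_rows --deltas '[{"dx": 0.04, "dy": 0, "dz": 0, "yaw": 0, "hand": -1}]'

```text
clock: 25.95
eef_pos: [0.5629, -0.1742, 0.0293]
orientation: [-2.372, -2.06, 0.0]
ft_force: [-1.0, -1.5, -0.4]
gripper_width: -0.0001
grasp_force: 0.8
```

Emit:
play_rows --deltas '[{"dx": 0.04, "dy": 0, "dz": 0, "yaw": 0, "hand": -1}]'

```text
clock: 26.05
eef_pos: [0.5629, -0.1738, 0.0293]
orientation: [2.372, 2.06, -0.0]
ft_force: [0.2, -2.0, -0.5]
gripper_width: 0.0001
grasp_force: 0.8
```

Emit:
play_rows --deltas '[{"dx": 0.04, "dy": 0, "dz": 0, "yaw": 0, "hand": -1}]'

```text
clock: 26.15
eef_pos: [0.563, -0.1735, 0.0293]
orientation: [2.372, 2.06, -0.0]
ft_force: [-2.7, -5.3, -2.1]
gripper_width: -0.0001
grasp_force: 2.7
```

Emit:
play_rows --deltas '[{"dx": 0.04, "dy": 0, "dz": 0, "yaw": 0, "hand": -1}]'

```text
clock: 26.25
eef_pos: [0.563, -0.1734, 0.0293]
orientation: [2.371, 2.06, -0.001]
ft_force: [-1.7, -6.1, -0.7]
gripper_width: 0.0003
grasp_force: 3.6
```

Contact made, a bit more firmly than wanted. I'll back off and check the wedge by pressing the tail again at the earlier position.

Emit:
play_rows --deltas '[{"dx": -0.1, "dy": 0, "dz": 0, "yaw": 0, "hand": -1}, {"dx": -0.8, "dy": 0, "dz": 0, "yaw": 0, "hand": -1}, {"dx": -1.5, "dy": 0, "dz": 0, "yaw": 0, "hand": -1}, {"dx": -1.5, "dy": 0, "dz": -4, "yaw": 0, "hand": -1}, {"dx": -1.5, "dy": 0, "dz": -7, "yaw": 0, "hand": -1}]'

```text
clock: 26.75
eef_pos: [0.5607, -0.1885, 0.1002]
orientation: [-2.372, -2.059, 0.0]
ft_force: [0.2, -0.4, -1.0]
gripper_width: -0.0003
grasp_force: 0.0
```

Emit:
play_rows --deltas '[{"dx": 4.5, "dy": -0.1, "dz": 0, "yaw": 0, "hand": -1}, {"dx": 9, "dy": -0.2, "dz": 0, "yaw": 0, "hand": -1}, {"dx": 13.5, "dy": -0.3, "dz": 0, "yaw": 0, "hand": -1}, {"dx": 18, "dy": -0.4, "dz": 0, "yaw": 0, "hand": -1}, {"dx": 21.5, "dy": -0.5, "dz": 0, "yaw": 0, "hand": -1}]'

```text
clock: 27.25
eef_pos: [0.5862, 0.0276, 0.0994]
orientation: [-2.371, -2.061, -0.001]
ft_force: [0.3, 0.2, -0.6]
gripper_width: -0.0003
grasp_force: 0.0
```

```bash
python3 - <<'E'
from h import *
st();tool(fromG(-.0007,.112,.0093),-7.96)
c=viewer.capture("scene");cv2.imwrite("pics/scene13.png",c)
a=cv2.imread("pics/scene6.png")
# bar shift: sub-pixel phase correlation of tail patch
A=cv2.cvtColor(a[215:240,338:362],6).astype(np.float32);B=cv2.cvtColor(c[215:240,338:362],6).astype(np.float32)
print(cv2.phaseCorrelate(A,B))
cv2.imwrite("pics/c13.png",cv2.resize(c[200:310,310:440],None,fx=5,fy=5,interpolation=cv2.INTER_CUBIC))
E
```

```text
t 27.25 G [ -0.87 112.34  99.4 ] f_G [ 0.28  0.19 -0.61] w -0.0002568197418993026 q6 0.08496512990327919
cm [-0.04  0.02  9.01] yang -8.02 yaw -0.06
((0.09262672249128912, 0.48429288886706345), 0.99488498767217)
```

View pics/c13.png

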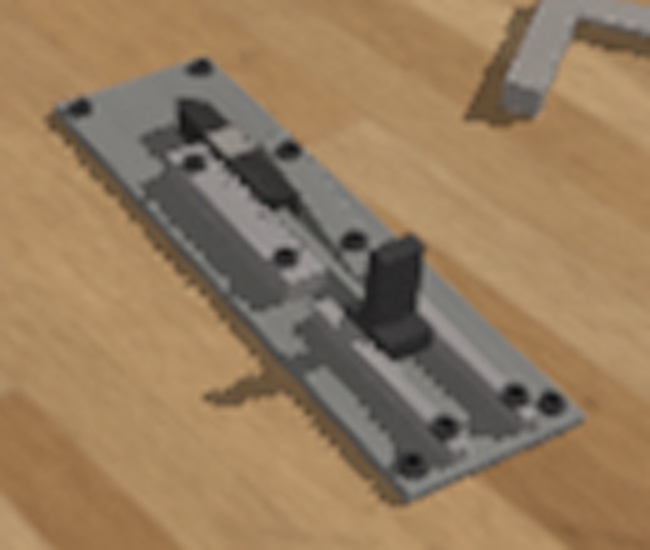

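The tongue reaches the nose and the bar looks unmoved. Now I'll press the tail again gently to confirm the wedge.

Emit:
play_rows --deltas '[{"dx": 0, "dy": 0, "dz": 4, "yaw": -0.1, "hand": -1}, {"dx": 0, "dy": 0, "dz": 8, "yaw": -0.1, "hand": -1}, {"dx": 0, "dy": 0, "dz": 9, "yaw": -0.1, "hand": -1}, {"dx": 0, "dy": 0, "dz": 9, "yaw": -0.1, "hand": -1}]'

```text
clock: 27.7
eef_pos: [0.5854, 0.0253, 0.0084]
orientation: [-2.369, -2.061, 0.003]
ft_force: [1.6, -0.4, 0.7]
gripper_width: -0.0
grasp_force: 0.0
```

Emit:
play_rows --deltas '[{"dx": -0.4, "dy": 0, "dz": 0, "yaw": 0, "hand": -1}, {"dx": -0.8, "dy": 0, "dz": 0, "yaw": 0, "hand": -1}, {"dx": -1.1, "dy": 0, "dz": 0, "yaw": 0, "hand": -1}, {"dx": -1.2, "dy": 0, "dz": 0, "yaw": 0, "hand": -1}, {"dx": -1.2, "dy": 0, "dz": 0, "yaw": 0, "hand": -1}]'

```text
clock: 28.2
eef_pos: [0.5846, 0.0135, 0.0096]
orientation: [2.37, 2.062, 0.001]
ft_force: [0.4, 0.1, 0.1]
gripper_width: -0.0002
grasp_force: 0.0
```

```bash
python3 - <<'E'
from h import *
st()
E
```

```text
t 28.2 G [-0.56 98.14  9.64] f_G [0.37 0.1  0.09] w -0.00020180527860828471 q6 0.06005235964060386
```

Final wedge position was y ≈ 96.5. I'll step in slowly.

Emit:
play_rows --deltas '[{"dx": -0.05, "dy": 0, "dz": 0, "yaw": 0, "hand": -1}, {"dx": -0.05, "dy": 0, "dz": 0, "yaw": 0, "hand": -1}]'

```text
clock: 28.4
eef_pos: [0.5844, 0.0134, 0.0093]
orientation: [2.37, 2.062, 0.0]
ft_force: [-0.1, -0.0, 0.8]
gripper_width: 0.0001
grasp_force: 0.0
```

Emit:
play_rows --deltas '[{"dx": -0.05, "dy": 0, "dz": 0, "yaw": 0, "hand": -1}, {"dx": -0.05, "dy": 0, "dz": 0, "yaw": 0, "hand": -1}]'

```text
clock: 28.6
eef_pos: [0.5843, 0.0129, 0.0092]
orientation: [-2.37, -2.062, 0.0]
ft_force: [0.7, 0.4, -0.1]
gripper_width: -0.0001
grasp_force: 0.0
```

Emit:
play_rows --deltas '[{"dx": -0.04, "dy": 0, "dz": 0, "yaw": 0, "hand": -1}, {"dx": -0.04, "dy": 0, "dz": 0, "yaw": 0, "hand": -1}]'

```text
clock: 28.8
eef_pos: [0.5842, 0.0124, 0.0093]
orientation: [2.37, 2.062, -0.0]
ft_force: [0.4, 1.2, 0.5]
gripper_width: 0.0003
grasp_force: 0.0
```

Emit:
play_rows --deltas '[{"dx": -0.04, "dy": 0, "dz": 0, "yaw": 0, "hand": -1}, {"dx": -0.04, "dy": 0, "dz": 0, "yaw": 0, "hand": -1}]'

```text
clock: 29.0
eef_pos: [0.5843, 0.0123, 0.0093]
orientation: [-2.37, -2.062, -0.0]
ft_force: [0.5, 3.5, 0.2]
gripper_width: 0.0001
grasp_force: 2.0
```

Emit:
play_rows --deltas '[{"dx": -0.03, "dy": 0, "dz": 0, "yaw": 0, "hand": -1}, {"dx": -0.03, "dy": 0, "dz": 0, "yaw": 0, "hand": -1}]'

```text
clock: 29.2
eef_pos: [0.5842, 0.0122, 0.0093]
orientation: [-2.37, -2.062, -0.001]
ft_force: [1.3, 7.0, -0.0]
gripper_width: 0.0002
grasp_force: 3.3
```

Emit:
play_rows --deltas '[{"dx": -0.02, "dy": 0, "dz": 0, "yaw": 0, "hand": -1}, {"dx": -0.02, "dy": 0, "dz": 0, "yaw": 0, "hand": -1}]'

```text
clock: 29.4
eef_pos: [0.5842, 0.0121, 0.0093]
orientation: [-2.37, -2.062, -0.001]
ft_force: [1.2, 8.3, 0.2]
gripper_width: 0.0001
grasp_force: 4.1
```

Emit:
play_rows --deltas '[{"dx": 0.2, "dy": 0, "dz": 0, "yaw": 0, "hand": -1}, {"dx": 0.8, "dy": 0, "dz": 0, "yaw": 0, "hand": -1}, {"dx": 1.5, "dy": 0, "dz": 0, "yaw": 0, "hand": -1}, {"dx": 1.5, "dy": 0, "dz": -4, "yaw": 0, "hand": -1}, {"dx": 1.5, "dy": 0, "dz": -4, "yaw": 0, "hand": -1}]'

```text
clock: 29.9
eef_pos: [0.5883, 0.027, 0.0527]
orientation: [2.367, 2.061, 0.005]
ft_force: [0.3, -0.7, -0.0]
gripper_width: 0.0001
grasp_force: 0.0
```

```bash
python3 - <<'E'
from h import *
st()
print(robot.sign_off())
E
```

```text
t 29.9 G [  1.24 111.99  52.67] f_G [ 0.4  -0.63 -0.04] w 8.935065157677011e-05 q6 0.08252798835578348
the job is handed in; nothing more can be done
None
```

I handed the job in at 29.9 s with the bar wedged blunt end first along the fence (last push about 8 N) and the stop's tongue at its nose; the stop first met the nose at roughly 4.5 N, over the 2 N guide, but a second push on the tail found the bar still stuck within about 0.3 mm, and no verdict came back.

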